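# Load the gas sensor modules into the indexing calibration chamber

### The arm

A 7-joint arm with a two-finger parallel gripper is mounted at the origin on the work surface. World frame = base frame: x ahead of the robot, y to its left, z up, the work surface at z = 0. Lengths are in m, angles in degrees, forces in N, time in s.
With the tool pointing down it reaches from about 0.425 to 0.875 m from the base axis. Payload 4.7 kg.
Tool frame: the origin (TCP) lies midway between the tips of the shut fingers; the grasp point (between the pads) lies 19 mm behind it (env.grip_depth is the distance from the TCP to the grasp point, in m); z points along the fingers, y is the line along which they close (so a half turn about z gives the same grasp; the last joint's range is limited). The gripper opens to 87 mm and grips with 3 to 60 N. Pads are 19 mm wide; open, the fingers measure 117 mm over their backs; the gripper's body (75 mm by 190 mm) begins 51 mm behind the grasp point.
Start: joints at [-73.963, 18.392, -4.016, 83.108, 1.295, 78.541, -3.26], TCP at [0.171, 0.627, 0.223] pointing down, gripper open.
Joint ranges: [-163.93, 163.93], [-17.29, 119.83], [-79.2, 71.16], [3.27, 140.29], [-89.18, 269.18], [5.43, 117.66], [-154.24, 154.24]. Speed limits (degrees/s): [147.25, 147.25, 180, 180, 180, 180, 180].

### API

Orientations are given as [roll, pitch, yaw] about the fixed x, y, z axes, in that order (R = Rz(yaw) Ry(pitch) Rx(roll)).
In Python, from cell import get_obs, optics, env, nets gives the robot as it stands.
- The arm moves only by the shell command python3 -m creep 'ROWS' [FORCE]. ROWS is JSON, a list of rows, each an object of numbers: "wx", "wy", "wz": the turn, a rotation vector about the tool's x, y, z in degrees; "tx", "ty", "tz": the shift along the tool's x, y, z in mm; "gripper": the opening, from -1 (shut) to 1 (fully open). A call has 1 to 5 rows; each row is the pose to reach, as a shift and turn from the pose commanded when the call began, along the tool's axes at that moment; what a row does not reach only later rows make up. A row lasts 1/12 s, in which the tool goes at most 41.7 mm and 7.16 degrees, less where a joint would pass 70% of its speed; a pose out of reach is approached as far as the arm can. A call with a gripper value outside its range is refused whole. The fingers move at their own pace and stop on an object; FORCE is the grip in N (left out, the last holds). Time passes only in rows, so rows that repeat a pose let the fingers close. It gives the time, the measured TCP pose, the force, the opening and the grip force at its end, in the units of the state.
- get_obs(): the state, without advancing time (a new reading comes with each control period).
- optics.read_camera(name): name is "scene" or "top"; returns (picture, depth): 480x640x3 uint8, red, green, blue; 480x640 float32, m along the optical axis (not along the pixel's ray), 0 where there is no reading.
- optics.camera_info(name): a dict with "fovy" (degrees; the focal length in pixels is half the picture's height over the tangent of half this angle, whatever the lens; pixels are square), "cx", "cy" (the principal point, pixels), "R" (3x3) and "t" (3): a world point X has camera coordinates R X + t. Camera axes: x right, y down, z forward; pixel columns grow to the right and rows downward; lengths in m; the calibration is good to about 2 mm. A picture is of the moment at which its call begins. camera_info takes no time and is no camera call.
- env.sign_off(): hands the job in; it is judged then, once.
Trained networks look in the newest picture that a camera, given by its name, has taken for a name from the list of things; names that differ only in an ending like _2 or _b are one class to them, and where a whole thing is asked for, a point or a joint stands for the part that bears it (a point fixed in the world has none). Each returns a list of dicts, best first, with "confidence" (0 to 1); they miss things now and then, are a little off and sometimes report something else, mostly with a low value. They report only what shows in the picture. A call takes as long as a camera call. They do not tell look-alikes from the thing itself.
- nets.look_for(query, camera): "point" ([x, y, z] in m, in world coordinates, good to about 4 mm: the middle of the surface that is visible of it).
- nets.place_of(query, camera): "point" ([x, y, z] in m, in world coordinates, good to about 4 mm: a listed point, or the origin of a listed thing).
The state is a dict: "time_s": time; "qpos": joint angles; "joint_velocities": joint speeds; "effort": joint torques, N m; "tool_pos": TCP position; "tool_rot": TCP orientation; "force": force on the tool from outside, world axes, zero at the start; "wrist_torque": the same for the moment, N m; "grip_width": finger opening in m; "grasp_force": force on a finger pad.
Only numpy, scipy, OpenCV 4.12 (cv2) and the standard library are available. Lean on these libraries where they do the work, as an engineer would, in place of code of your own. Each camera call takes 0.05 s, during which the arm holds its last target. There are 200 camera calls.

### The job

Load the sensor modules that are on the shelf into the calibration chamber through its loading window, in the order yellow, red, blue, each flat in the pocket of its own colour. For each one, first slide it fully home into the corner of the steel stop so that it sits square against both fences and you can take a true grip, then put it in its pocket with the pocket standing at the window and the index pin home; to go on, pull up the black plunger knob, move the shuttle along and let the pin snap into the hole that brings the next pocket you need to the window. A missing module's pocket stays empty; finish with the shuttle in the last hole, pin home, so that all pockets are past the window, and leave the other things alone.

Things in the scene. Friction and masses are not known exactly. Their poses are not given: they have to be found in the camera images.
- so2_mid (a point): centre, half-way up the carrier, of the yellow sensor module: a flat grey carrier 56 (x) x 70 (y) x 16 mm, 0.12 kg, with a green board on top and in its middle a yellow sensor cap 32 mm across that rises 14 mm above the carrier. It starts lying cap up on the shelf, turned at most 0.5 rad, and is the same either way round. It belongs in the yellow pocket (pocket 1). May be absent (None).
- h2s_mid (a point): centre, half-way up the carrier, of the red sensor module: a flat grey carrier 56 (x) x 70 (y) x 16 mm, 0.12 kg, with a green board on top and in its middle a red sensor cap 32 mm across that rises 14 mm above the carrier. It starts lying cap up on the shelf, turned at most 0.5 rad, and is the same either way round. It belongs in the red pocket (pocket 2). May be absent (None).
- co2_mid (a point): centre, half-way up the carrier, of the blue sensor module: a flat grey carrier 56 (x) x 70 (y) x 16 mm, 0.12 kg, with a green board on top and in its middle a blue sensor cap 32 mm across that rises 14 mm above the carrier. It starts lying cap up on the shelf, turned at most 0.5 rad, and is the same either way round. It belongs in the blue pocket (pocket 3). May be absent (None).
- corner (a point): inner corner of the steel corner stop, at shelf height. Its x axis points away from the robot to the rear fence, its y axis to the left along that fence. Two fences 12 mm thick and 7 mm high are fixed to the shelf: the rear fence lies beyond x = 0 (from y = -12 to 110 mm), the side fence right of y = 0 (from x = -90 to 0 mm). The fences have no floor: modules slide on the shelf.
- home (a point): where a module's centre is when it sits square in the corner: 28 mm in front of the rear fence, 35 mm left of the side fence, 8 mm up; axes as corner. The stop is turned up to 0.15 rad.
- window (a point): middle of the chamber's loading window, at pocket floor height (20 mm above the shelf); x points away from the robot, y left along the shuttle's travel. The chamber is a white bed 100 mm wide in x, from 220 mm left to 300 mm right of here, with clear lids, tops 66 mm up, on both sides of the window, which is open from above over 96 mm in y and the full width in x. Turned up to 0.1 rad.
- pocket1 (a point): middle of the floor of pocket 1, marked with a yellow disc; axes as the chamber's. The pocket is 59 (x) x 73 (y) mm inside with walls 7 mm high, so the carrier's upper 9 mm stand out of it. It rides on the shuttle.
- pocket2 (a point): middle of the floor of pocket 2, marked with a red disc; axes as the chamber's. The pocket is 59 (x) x 73 (y) mm inside with walls 7 mm high, so the carrier's upper 9 mm stand out of it. It rides on the shuttle.
- pocket3 (a point): middle of the floor of pocket 3, marked with a blue disc; axes as the chamber's. The pocket is 59 (x) x 73 (y) mm inside with walls 7 mm high, so the carrier's upper 9 mm stand out of it. It rides on the shuttle.
- shuttle (a joint): travel of the shuttle in m to the right (-y of window); the four index holes are at 0, 0.078, 0.156 and 0.234 (1 mm play). At 0, 0.078, 0.156 pocket 1, 2, 3 stands at the window; at 0.234 all are past it. It starts at 0 and slides with about 1 N friction once the pin is out.
- plunger (a joint): lift of the plunger pin in m: 0 home in a hole, about 0.0095 clear of the hole, 0.015 at most. A spring pulls it down with 4 N at 0 and 7 N at 0.015; with the pin up the knob carries the shuttle along, and let go over the steel rail the pin rides on it and drops into the next hole that it meets.
- knob (a point): middle of the black plunger knob, a cylinder 25 mm across and 26 mm high, 55 mm above the shelf with the pin home. It stands on the shuttle's bracket 85 mm in front of pocket 2 and moves with shuttle and pin. Below it a sleeve 20 mm across rises to 38 mm; the chamber's bed and lids begin 35 mm behind its axis; a steel index rail 12 mm high and 30 mm wide runs under it along y.
- bottle: bystander: tall evacuated glass bottle with a stopcock, 76 mm across, 257 mm high; origin at the centre of its foot; leave alone.
- filter: bystander: yellow polyethylene filter housing, 68 mm across, 115 mm high; origin at the centre of its foot; leave alone.
- septa: bystander: white-capped jar 52 mm across, 75 mm high; origin at the centre of its foot; leave alone.
- coupler: bystander: stainless quick coupler lying down, 76 mm long, 28 mm high; origin under its middle; leave alone.
- probe: bystander: dull titanium probe tip lying down, a rod 18 mm thick and 160 mm long; origin under its middle; leave alone.
Not all that is in view belongs to the job. What is shaped like the part that bears h2s_mid but brown is not meant.

How it is judged:
By the outcome, as a careful person would: the job done as asked, in the order asked, and still so for the second after the job is handed in, with the robot touching nothing.
Of so2, h2s, co2 only 2 to 3 are there at a start; the rules pass over those that are not, and their reading is None.
At some moment in a run one of so2, h2s, co2 may be knocked a few centimetres aside while the robot is not near it.
It also fails if it takes over 210 s, if anything falls off the work surface, if the arm or the gripper's body presses on something with over 40 N, if the wrist force passes 120 N, or if a joint passes its speed limit or range.

## Working session

There is one attempt and no reset: what is moved stays moved. The work goes in short steps, Python scripts to look and compute and a shell command to move; the robot and the scene stay as the last step left them, time stands still between calls to the robot, and variables do not carry over. Pictures are saved under pics/ and viewed, at most 14 in all, crops included, and the job is handed in when it is done.

```bash
ls; mkdir -p pics; cat > h.py <<'E'
import numpy as np, cv2
from scipy.spatial.transform import Rotation as Ro
from cell import get_obs, optics, env, nets
def shot(cam,name=None):
    p,d=optics.read_camera(cam)
    if name: cv2.imwrite('pics/'+name,p[:,:,::-1])
    return p,d
def world(cam,d):
    c=optics.camera_info(cam);f=240/np.tan(np.radians(c['fovy']/2))
    v,u=np.mgrid[:480,:640]
    X=np.stack([(u-c['cx'])/f*d,(v-c['cy'])/f*d,d],-1)
    return (X-np.array(c['t']))@np.array(c['R'])
def proj(cam,P):
    c=optics.camera_info(cam);f=240/np.tan(np.radians(c['fovy']/2))
    q=np.array(c['R'])@np.array(P)+np.array(c['t']);return q[:2]/q[2]*f+[c['cx'],c['cy']]
def rel(target,yaw=None):
    "tool-axes shift in mm to world target"
    o=get_obs();R=Ro.from_euler('xyz',o['tool_rot'],degrees=True)
    return np.round(R.inv().apply(np.array(target)-o['tool_pos'])*1000,1)
E
python3 - <<'E'
from h import *
o=get_obs();print({k:np.round(v,3) for k,v in o.items()})
for c in('scene','top'):
    shot(c,c+'0.png');i=optics.camera_info(c);print(c,i)
    for q in ['so2_mid','h2s_mid','co2_mid','corner','home','window','pocket1','pocket2','pocket3','knob']:
        print(q,[(np.round(r['point'],3).tolist(),round(r['confidence'],2)) for r in nets.place_of(q,c)][:4])
E
```

```text
pics
{'time_s': np.float64(0.0), 'qpos': array([-73.962,  18.44 ,  -4.016,  83.174,   1.294,  78.539,  -3.26 ]), 'joint_velocities': array([-0.128, -0.048,  0.007, -0.056,  0.091, -0.071, -0.012]), 'effort': array([-1.0000e-03, -4.9129e+01, -4.0400e-01, -3.1252e+01, -6.4000e-02,
        4.4000e-02,  0.0000e+00]), 'tool_pos': array([0.171, 0.627, 0.221]), 'tool_rot': array([-1.79892e+02,  5.00000e-03,  1.64772e+02]), 'force': array([ 0.423, -1.045, -0.421]), 'wrist_torque': array([-0.052, -0.007, -0.026]), 'grasp_force': np.float64(0.0), 'grip_width': np.float64(0.087)}
scene {'fovy': 56.117229563024274, 'cx': 309.9821531774977, 'cy': 238.74044902151994, 'R': array([[ 0.67220318,  0.74014864, -0.01796893],
       [ 0.42271892, -0.4036127 , -0.8114219 ],
       [-0.6078253 ,  0.53784458, -0.58418457]]), 't': array([-0.40279892, -0.16134569,  1.28552236])}
so2_mid []
h2s_mid [([0.709, 0.447, 0.012], 0.9), ([0.562, 0.407, 0.006], 0.88), ([0.748, 0.209, 0.007], 0.62), ([0.716, 0.324, 0.0], 0.18)]
co2_mid [([0.446, 0.312, 0.003], 0.94), ([0.587, -0.159, 0.02], 0.7)]
corner [([0.612, 0.166,
[... 663 characters left out ...]
1074614, -0.23015808],
       [ 0.2302063 , -0.00347221, -0.97313566]]), 't': array([0.03271533, 0.55931603, 1.06793916])}
so2_mid []
h2s_mid [([0.706, 0.445, 0.008], 0.86), ([0.748, 0.206, 0.01], 0.8), ([0.558, 0.41, 0.01], 0.63)]
co2_mid [([0.449, 0.314, 0.005], 0.68)]
corner [([0.612, 0.171, -0.003], 0.75), ([0.588, 0.205, 0.004], 0.2)]
home [([0.59, 0.204, 0.007], 0.95)]
window [([0.592, -0.16, 0.023], 0.63)]
pocket1 [([0.592, -0.163, 0.019], 0.93), ([0.446, 0.315, 0.008], 0.38)]
pocket2 [([0.592, -0.163, 0.019], 0.93), ([0.446, 0.315, 0.008], 0.38)]
pocket3 [([0.592, -0.163, 0.019], 0.93), ([0.446, 0.315, 0.008], 0.38)]
knob [([0.586, 0.203, 0.005], 0.7), ([0.514, -0.074, 0.055], 0.58)]
```

View pics/scene0.png

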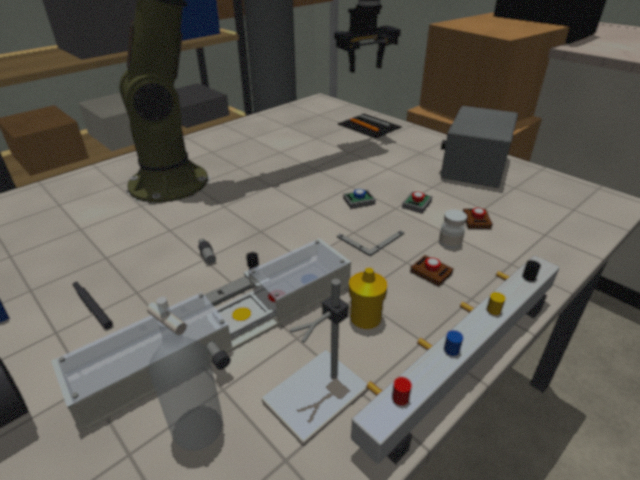

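View pics/top0.png

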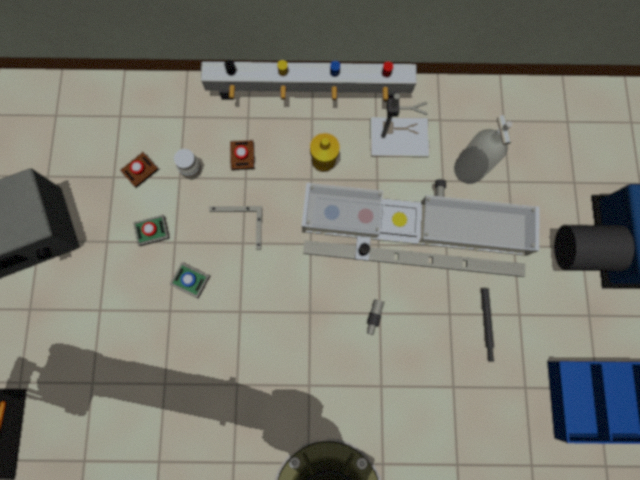

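Blue module on a green board is at top (188,280), and the red one at (150,230). The other two red caps sit on brown boards (lures), so yellow is absent. The stop is at (260,208) and the window at (400,219). Next: rectified close-ups.

```bash
cat >> h.py <<'E'
def ortho(p,cam,x0,x1,y0,y1,z,s=3):
    "image: up=+x, left=+y, s px per mm"
    H=int((x1-x0)*1000*s);W=int((y1-y0)*1000*s)
    q=[proj(cam,P) for P in [(x1,y1,z),(x1,y0,z),(x0,y0,z),(x0,y1,z)]]
    M=cv2.getPerspectiveTransform(np.float32(q),np.float32([[0,0],[W,0],[W,H],[0,H]]))
    return cv2.warpPerspective(p[:,:,::-1],M,(W,H),flags=cv2.INTER_CUBIC)
E
python3 - <<'E'
from h import *
p,d=shot('top')
a=ortho(p,'top',.50,.65,.13,.29,.007,2.5)
b=ortho(p,'top',.47,.67,-.26,.0,.027,2.5)
h=max(a.shape[0],b.shape[0]);a=cv2.copyMakeBorder(a,0,h-a.shape[0],0,10,0);b=cv2.copyMakeBorder(b,0,h-b.shape[0],0,0,0)
c=ortho(p,'top',.40,.60,.26,.46,.016,2.5)
im=np.hstack([a[:500],b[:500]])
cv2.imwrite('pics/o1.png',im[:600,:1060] if im.shape[1]<=800 else cv2.resize(im,(800,int(im.shape[0]*800/im.shape[1]))));print(im.shape,a.shape)
cv2.imwrite('pics/o2.png',c)
W=world('top',d)
# depth heights: list of heights in key regions
for n,(u,v) in dict(lidL=(330,190),lidR=(480,220),win=(400,219),knob=(364,249),red=(150,229),blue=(188,280),fence=(259,230),stand=(391,105),standtip=(420,108),filt=(325,148)).items(): print(n,np.round(W[v,u],3))
# tall stuff in x .62-.85,y -.35..05
m=(W[...,2]>.09)&(W[...,0]>.6)&(W[...,0]<.85)&(W[...,1]>-.3)&(W[...,1]<-.05)&(d>0);q=W[m];print(len(q),q.min(0) if len(q) else'',q.max(0) if len(q) else '')
E
```

```text
(500, 1059, 3) (500, 409, 3)
lidL [ 0.646 -0.003  0.064]
lidR [ 0.58  -0.333  0.067]
win [ 0.593 -0.166  0.018]
knob [ 0.513 -0.077  0.066]
red [0.56  0.401 0.033]
blue [0.446 0.309 0.03 ]
fence [0.566 0.158 0.008]
stand [ 0.799 -0.126  0.175]
standtip [ 0.879 -0.226  0.003]
filt [0.731 0.01  0.103]
490 [ 0.70862011 -0.29998176  0.09005271] [ 0.81630357 -0.1191017   0.21617497]
```

View pics/o1.png

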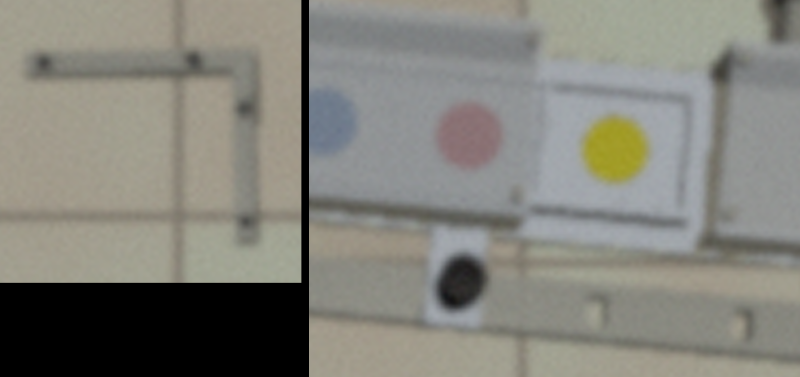

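View pics/o2.png

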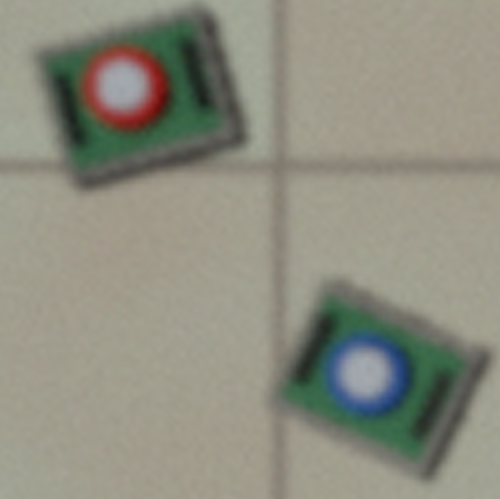

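Left: the stop's inner corner is at about (235,74), nearly unturned. Right: the yellow pocket stands at the window, disc (615,150), and the chamber is turned about -5°. Modules: red is turned about +15°, blue about -27°. I'll now compute these.

```bash
python3 - <<'E'
from h import *
s=3
for k in range(2):
    p,d=shot('top')
    def cent(x0,x1,y0,y1,z,f):
        im=ortho(p,'top',x0,x1,y0,y1,z,s);hsv=cv2.cvtColor(im,cv2.COLOR_BGR2HSV).astype(int);m=f(hsv,im.astype(int)).astype(np.uint8)
        n,l,st,c=cv2.connectedComponentsWithStats(m);i=1+st[1:,4].argmax();mm=(l==i).astype(np.uint8)
        pts=np.argwhere(mm)[:,::-1]; X=np.c_[x1-pts[:,1]/s/1000,y1-pts[:,0]/s/1000]
        r=cv2.minAreaRect((X*1000).astype(np.float32));return X.mean(0).round(4),np.round(r[0],1),np.round(r[1],1),round(r[2],1)
    print('yel',cent(.55,.64,-.20,-.12,.02,lambda h,i:(h[...,1]>120)&(h[...,2]>100)))
    print('redd',cent(.57,.64,-.115,-.05,.02,lambda h,i:(i[...,2]-i[...,1]>25)))
    print('blud',cent(.57,.64,-.04,.02,.02,lambda h,i:(i[...,0]-i[...,2]>18)))
    print('knob',cent(.48,.54,-.10,-.05,.068,lambda h,i:h[...,2]<70))
    print('fence',cent(.55,.625,.145,.28,.007,lambda h,i:(h[...,2]<140)))
    for n,b in dict(red=(.50,.60,.36,.46),blue=(.39,.49,.26,.36)).items():
        print(n,cent(*b,.017,lambda h,i:(h[...,0]>50)&(h[...,0]<90)&(h[...,1]>70)))
        c=(cent(*b,.030,lambda h,i:(h[...,1]>130)&((h[...,0]<15)|(h[...,0]>165)|((h[...,0]>100)&(h[...,0]<130)))));print('cap',c)
W=world('top',d)
# fence lines from depth/gray edge fit
im=ortho(p,'top',.53,.64,.14,.28,.007,s);g=cv2.cvtColor(im,cv2.COLOR_BGR2GRAY).astype(float);g=cv2.GaussianBlur(g,(5,5),0)
X1,Y1=.64,.28
r=[]
for y in np.arange(.19,.262,.003):
    c=int((Y1-y)*3000);a0=int((X1-.628)*3000);a1=int((X1-.595)*3000);e=np.diff(g[a0:a1,c]);lo=e.argmax();r.append((y,X1-(a0+lo+.5)/3000,X1-(a0+e.argmin()+.5)/3000))
r=np.array(r);print('rear inner/outer',[np.polyfit(r[:,0]-.165,r[:,i],1) for i in(1,2)])
r=[]
for x in np.arange(.54,.598,.003):
    c=int((X1-x)*3000);a0=int((Y1-.185)*3000);a1=int((Y1-.145)*3000);e=np.diff(g[c,a0:a1]);r.append((x,Y1-(a0+e.argmin()+.5)/3000,Y1-(a0+e.argmax()+.5)/3000))
r=np.array(r);print('side inner/outer',[np.polyfit(r[:,0]-.61,r[:,i],1) for i in(1,2)])
print(rel([.56,.403,.20]))
E
```

```text
yel (array([ 0.5927, -0.1632]), array([ 592.8, -163.2]), array([31.8, 31.4]), 70.3)
redd (array([ 0.5901, -0.0831]), array([590. , -83.2]), array([3.1, 4.1]), 71.6)
blud (array([ 0.6074, -0.0079]), array([607.6,  -7.8]), array([33.9, 33.1]), 27.6)
knob (array([ 0.512 , -0.0759]), array([511.6, -76.1]), array([20.1, 26.4]), 60.9)
fence (array([0.6042, 0.1978]), array([587.8, 213.8]), array([125.7,  74.3]), 90.0)
red (array([0.5595, 0.4029]), array([562.3, 406.3]), array([43.8, 59.8]), 15.9)
cap (array([0.5605, 0.4033]), array([561.7, 405. ]), array([34.3, 32.2]), 63.4)
blue (array([0.4476, 0.3091]), array([448.7, 310.5]), array([59.3, 43.9]), 64.7)
cap (array([0.4473, 0.3079]), array([448.2, 310. ]), array([32.6, 30.6]), 63.4)
yel (array([ 0.5927, -0.1632]), array([ 592.6, -163.2]), array([31.7, 31.5]), 23.2)
redd (array([ 0.5973, -0.0945]), array([597.1, -94.6]), array([3.1, 3.8]), 45.0)
blud (array([ 0.6075, -0.008 ]), array([607.4,  -8.1]), array([33.5, 34.2]), 45.0)
knob (array([ 0.512 , -0.0759]), array([511.6, -76. ]), array([20.1, 26.4]), 63.4)
fence (array([0.6041, 0.1978]), array([587.8, 213.8]), array([125. ,  74.3]), 90.0)
red (array([0.5594, 0.4031]), array([562.4, 406.3]), array([43.9, 59.2]), 15.9)
cap (array([0.5606, 0.4033]), array([561.9, 405. ]), array([34.3, 32.1]), 47.1)
blue (array([0.4476, 0.309 ]), array([448.6, 310.5]), array([59.8, 43.8]), 65.3)
cap (array([0.4473, 0.3078]), array([448.2, 309.7]), array([31., 32.]), -0.0)
rear inner/outer [array([-0.01495726,  0.60942573]), array([0.11538462, 0.61134154])]
side inner/outer [array([-0.0197995 ,  0.16376165]), array([0.00626566, 0.15231003])]
[-434.4 -114.    22.6]
```

```bash
R='dummy'; python3 -m creep '[{"tx":-34,"ty":-19,"tz":2,"wz":-2},{"tx":-68,"ty":-38,"tz":4,"wz":-4},{"tx":-103,"ty":-58,"tz":6,"wz":-6},{"tx":-137,"ty":-78,"tz":8,"wz":-8},{"tx":-171,"ty":-97,"tz":10,"wz":-9.8}]'
python3 -m creep '[{"tx":-34,"ty":-19},{"tx":-68,"ty":-38},{"tx":-103,"ty":-58},{"tx":-137,"ty":-78},{"tx":-171,"ty":-97,"gripper":-0.2}]'
cat >> h.py <<'E'
def go(target,yaw):
    "print tool shift (mm) and wz (deg) to reach target TCP with yaw, and tilt"
    o=get_obs();dy=(yaw-o['tool_rot'][2]+180)%360-180
    print('pos',np.round(o['tool_pos'],4),'rot',np.round(o['tool_rot'],2),'F',np.round(o['force'],1),'w',round(o['grip_width'],4),'g',round(o['grasp_force'],1),'t',round(o['time_s'],1))
    s=rel(target);print('shift',s,'len',round(np.linalg.norm(s)),'wz',round(-dy,1))
E
python3 -c "
from h import *
go([.513,-.077,.15],174.55)"
```

```text
pos [0.1708 0.6272 0.2226] rot [180.     0.   164.77] F [-0.3 -0.  -0. ] w 0.0867 g 0.0 t 1.2
shift [-515.2 -589.5   72.6] len 786 wz -9.8validation failed for argument at $[0]...
validation failed for argument at $[0]...
```

```bash
python3 -m creep '[{"tx":-34,"ty":-19,"tz":2,"wx":0,"wy":0,"wz":-2,"gripper":1}]'; python3 -m creep --help 2>&1 | head -20; python3 -c "
from h import *
go([.513,-.077,.15],174.55)"
```

```text
time_s: 1.33
tool_pos: [0.19, 0.6047, 0.2203]
tool_rot: [179.8, -0.4, 167.5]
force: [-1.5, -0.0, -0.4]
grip_width: 0.0872
grasp_force: 0.0
invalid input: not JSON, or not a number
pos [0.19   0.6047 0.2203] rot [179.84  -0.36 167.48] F [-1.5 -0.  -0.4] w 0.0872 g 0.0 t 1.3
shift [-463.6 -595.6   65.8] len 758 wz -7.1
```

```bash

python3 -m creep '[{"tx":-40,"ty":-12,"tz":0,"wx":0,"wy":0,"wz":-3,"gripper":1},{"tx":-80,"ty":-25,"tz":0,"wx":0,"wy":0,"wz":-5,"gripper":1},{"tx":-120,"ty":-37,"tz":0,"wx":0,"wy":0,"wz":-7,"gripper":1},{"tx":-150,"ty":-55,"tz":0,"wx":0,"wy":0,"wz":-7,"gripper":1},{"tx":-180,"ty":-80,"tz":0,"wx":0,"wy":0,"wz":-7,"gripper":1}]' >/dev/null
python3 -m creep '[{"tx":-25,"ty":-30,"tz":0,"wx":0,"wy":0,"wz":0,"gripper":0},{"tx":-50,"ty":-60,"tz":0,"wx":0,"wy":0,"wz":0,"gripper":0},{"tx":-75,"ty":-90,"tz":0,"wx":0,"wy":0,"wz":0,"gripper":0},{"tx":-100,"ty":-120,"tz":0,"wx":0,"wy":0,"wz":0,"gripper":0},{"tx":-125,"ty":-150,"tz":0,"wx":0,"wy":0,"wz":0,"gripper":0}]' >/dev/null
python3 -m creep '[{"tx":-12,"ty":-38,"tz":0,"wx":0,"wy":0,"wz":0,"gripper":0},{"tx":-24,"ty":-76,"tz":0,"wx":0,"wy":0,"wz":0,"gripper":0},{"tx":-36,"ty":-114,"tz":0,"wx":0,"wy":0,"wz":0,"gripper":0},{"tx":-48,"ty":-152,"tz":0,"wx":0,"wy":0,"wz":0,"gripper":0},{"tx":-60,"ty":-190,"tz":0,"wx":0,"wy":0,"wz":0,"gripper":0}]' >/dev/null
python3 -c "
from h import *
go([.513,-.077,.15],174.55)"
```

```text
pos [0.5026 0.1209 0.2209] rot [1.7996e+02 3.0000e-02 1.7378e+02] F [ 1.1  0.4 -0.1] w 0.044 g 0.0 t 2.6
shift [ -31.7 -195.7   70.7] len 210 wz -0.8
```

```bash

python3 -m creep '[{"tx":-6,"ty":-39,"tz":0,"wx":0,"wy":0,"wz":-0.8,"gripper":0},{"tx":-12,"ty":-78,"tz":10,"wx":0,"wy":0,"wz":-0.8,"gripper":0},{"tx":-20,"ty":-117,"tz":30,"wx":0,"wy":0,"wz":-0.8,"gripper":0},{"tx":-26,"ty":-156,"tz":50,"wx":0,"wy":0,"wz":-0.8,"gripper":0},{"tx":-30,"ty":-186,"tz":70,"wx":0,"wy":0,"wz":-0.8,"gripper":0}]' >/dev/null
python3 -m creep '[{"tx":0,"ty":0,"tz":0,"wx":0,"wy":0,"wz":0,"gripper":0},{"tx":0,"ty":0,"tz":0,"wx":0,"wy":0,"wz":0,"gripper":0},{"tx":0,"ty":0,"tz":0,"wx":0,"wy":0,"wz":0,"gripper":0}]'
python3 - <<'E'
from h import *
go([.5145,-.0765,.046],174.55)
p,d=shot('scene')
im=cv2.resize(p[190:340,150:350,::-1],(800,600),interpolation=cv2.INTER_CUBIC);cv2.imwrite('pics/k1.png',im)
E
```

```text
time_s: 3.25
tool_pos: [0.5124, -0.0646, 0.1508]
tool_rot: [180.0, 0.0, 174.6]
force: [-0.5, 0.4, 1.0]
grip_width: 0.0439
grasp_force: 0.0
pos [ 0.5124 -0.0646  0.1508] rot [1.7995e+02 1.0000e-02 1.7458e+02] F [-0.5  0.4  1. ] w 0.0439 g 0.0 t 3.2
shift [ -3.2 -11.8 104.8] len 106 wz 0.0
```

View pics/k1.png

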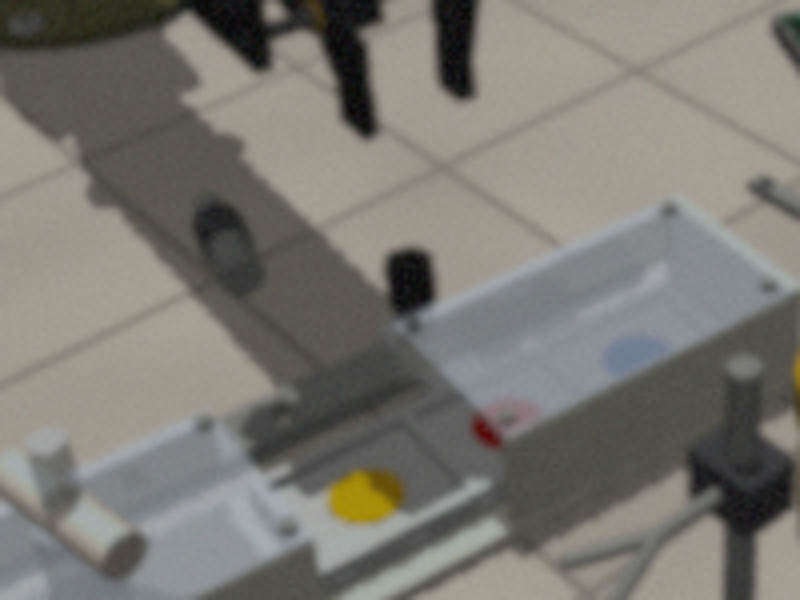

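The fingers are spread along y above the knob (410,280). I'll descend and grip.

```bash

python3 -m creep '[{"tx":-3,"ty":-12,"tz":20,"wx":0,"wy":0,"wz":0,"gripper":0},{"tx":-3,"ty":-12,"tz":45,"wx":0,"wy":0,"wz":0,"gripper":0},{"tx":-3,"ty":-12,"tz":75,"wx":0,"wy":0,"wz":0,"gripper":0},{"tx":-3,"ty":-12,"tz":104,"wx":0,"wy":0,"wz":0,"gripper":0},{"tx":-3,"ty":-12,"tz":104,"wx":0,"wy":0,"wz":0,"gripper":0}]'
python3 -m creep '[{"tx":0,"ty":0,"tz":0,"wx":0,"wy":0,"wz":0,"gripper":-0.35},{"tx":0,"ty":0,"tz":0,"wx":0,"wy":0,"wz":0,"gripper":-0.35},{"tx":0,"ty":0,"tz":0,"wx":0,"wy":0,"wz":0,"gripper":-0.35}]' 10
```

```text
time_s: 3.72
tool_pos: [0.5106, -0.075, 0.0424]
tool_rot: [-180.0, -0.5, 174.8]
force: [-2.2, 0.9, 0.0]
grip_width: 0.0436
grasp_force: 0.0
time_s: 3.97
tool_pos: [0.5161, -0.077, 0.0489]
tool_rot: [180.0, 0.2, 174.6]
force: [-0.0, -0.7, 0.0]
grip_width: 0.0319
grasp_force: 0.0
```

```bash

python3 -m creep '[{"tx":0,"ty":0,"tz":0,"wx":0,"wy":0,"wz":0,"gripper":-1},{"tx":0,"ty":0,"tz":0,"wx":0,"wy":0,"wz":0,"gripper":-1},{"tx":0,"ty":0,"tz":0,"wx":0,"wy":0,"wz":0,"gripper":-1},{"tx":0,"ty":0,"tz":0,"wx":0,"wy":0,"wz":0,"gripper":-1},{"tx":0,"ty":0,"tz":0,"wx":0,"wy":0,"wz":0,"gripper":-1}]' 30
```

```text
time_s: 4.38
tool_pos: [0.5156, -0.0773, 0.0483]
tool_rot: [179.9, 0.2, 174.6]
force: [0.2, 1.0, 7.2]
grip_width: 0.0242
grasp_force: 30.0
```

```bash

python3 -m creep '[{"tx":0,"ty":0,"tz":-4,"wx":0,"wy":0,"wz":0,"gripper":-1},{"tx":0,"ty":0,"tz":-8,"wx":0,"wy":0,"wz":0,"gripper":-1},{"tx":0,"ty":0,"tz":-12,"wx":0,"wy":0,"wz":0,"gripper":-1},{"tx":0,"ty":0,"tz":-12,"wx":0,"wy":0,"wz":0,"gripper":-1},{"tx":0,"ty":0,"tz":-12,"wx":0,"wy":0,"wz":0,"gripper":-1}]'
```

```text
time_s: 4.8
tool_pos: [0.5153, -0.0774, 0.0588]
tool_rot: [180.0, 0.2, 174.6]
force: [5.7, -0.3, -6.5]
grip_width: 0.0243
grasp_force: 30.0
```

```bash

python3 -m creep '[{"tx":0,"ty":-10,"tz":-1.5,"wx":0,"wy":0,"wz":0,"gripper":-1},{"tx":0,"ty":-28,"tz":-1.5,"wx":0,"wy":0,"wz":0,"gripper":-1},{"tx":0,"ty":-46,"tz":-1.5,"wx":0,"wy":0,"wz":0,"gripper":-1},{"tx":0,"ty":-62,"tz":-1.5,"wx":0,"wy":0,"wz":0,"gripper":-1},{"tx":0,"ty":-72,"tz":-1.5,"wx":0,"wy":0,"wz":0,"gripper":-1}]'
python3 -m creep '[{"tx":0,"ty":0,"tz":0,"wx":0,"wy":0,"wz":0,"gripper":-1},{"tx":0,"ty":0,"tz":0,"wx":0,"wy":0,"wz":0,"gripper":-1},{"tx":0,"ty":0,"tz":0,"wx":0,"wy":0,"wz":0,"gripper":-1}]'
```

```text
time_s: 5.22
tool_pos: [0.5083, -0.1508, 0.0602]
tool_rot: [-180.0, 0.2, 174.5]
force: [6.5, 0.8, -7.1]
grip_width: 0.0241
grasp_force: 30.0
time_s: 5.47
tool_pos: [0.5083, -0.1502, 0.0601]
tool_rot: [-179.9, 0.2, 174.5]
force: [6.8, -1.1, -7.0]
grip_width: 0.0238
grasp_force: 30.0
```

```bash

python3 -m creep '[{"tx":0,"ty":-2.5,"tz":0,"wx":0,"wy":0,"wz":0,"gripper":-1},{"tx":0,"ty":-4.9,"tz":0,"wx":0,"wy":0,"wz":0,"gripper":-1},{"tx":0,"ty":-4.9,"tz":0,"wx":0,"wy":0,"wz":0,"gripper":-1},{"tx":0,"ty":-4.9,"tz":5,"wx":0,"wy":0,"wz":0,"gripper":-1},{"tx":0,"ty":-4.9,"tz":10,"wx":0,"wy":0,"wz":0,"gripper":-1}]'
python3 -m creep '[{"tx":0,"ty":0,"tz":2,"wx":0,"wy":0,"wz":0,"gripper":-1},{"tx":0,"ty":0,"tz":2,"wx":0,"wy":0,"wz":0,"gripper":-1},{"tx":0,"ty":0,"tz":2,"wx":0,"wy":0,"wz":0,"gripper":-1}]'
```

```text
time_s: 5.88
tool_pos: [0.508, -0.1543, 0.0501]
tool_rot: [-180.0, 0.2, 174.6]
force: [6.2, -1.5, -4.4]
grip_width: 0.0242
grasp_force: 30.0
time_s: 6.13
tool_pos: [0.508, -0.1544, 0.0485]
tool_rot: [-180.0, 0.1, 174.6]
force: [5.5, 0.2, -3.0]
grip_width: 0.0241
grasp_force: 30.0
```

```bash

python3 -m creep '[{"tx":0,"ty":-3,"tz":0,"wx":0,"wy":0,"wz":0,"gripper":-1},{"tx":0,"ty":-3,"tz":0,"wx":0,"wy":0,"wz":0,"gripper":-1},{"tx":0,"ty":-3,"tz":0,"wx":0,"wy":0,"wz":0,"gripper":-1}]'
python3 -m creep '[{"tx":0,"ty":3,"tz":0,"wx":0,"wy":0,"wz":0,"gripper":-1},{"tx":0,"ty":3,"tz":0,"wx":0,"wy":0,"wz":0,"gripper":-1},{"tx":0,"ty":3,"tz":0,"wx":0,"wy":0,"wz":0,"gripper":0}]'
python3 -m creep '[{"tx":0,"ty":0,"tz":0,"wx":0,"wy":0,"wz":0,"gripper":0},{"tx":0,"ty":0,"tz":0,"wx":0,"wy":0,"wz":0,"gripper":0},{"tx":0,"ty":0,"tz":-30,"wx":0,"wy":0,"wz":0,"gripper":0},{"tx":0,"ty":0,"tz":-70,"wx":0,"wy":0,"wz":0,"gripper":0},{"tx":0,"ty":0,"tz":-110,"wx":0,"wy":0,"wz":0,"gripper":0}]'
python3 - <<'E'
from h import *
p,d=shot('top')
print([(np.round(r['point'],4),r['confidence']) for q in('h2s_mid','co2_mid') for r in nets.place_of(q,'top')])
im=ortho(p,'top',.50,.62,.36,.46,.017,3)
b=ortho(p,'top',.47,.67,-.26,.0,.027,3)
cv2.imwrite('pics/b1.png',b)
go([.5605,.4035,.15],90+15.5)
E
```

```text
time_s: 6.38
tool_pos: [0.5079, -0.1553, 0.0485]
tool_rot: [179.9, 0.1, 174.6]
force: [5.2, 3.7, -2.1]
grip_width: 0.0244
grasp_force: 30.0
time_s: 6.63
tool_pos: [0.5069, -0.1538, 0.0483]
tool_rot: [180.0, 0.0, 174.6]
force: [-0.8, 0.2, 0.2]
grip_width: 0.0262
grasp_force: 0.0
time_s: 7.05
tool_pos: [0.5045, -0.1542, 0.1581]
tool_rot: [-180.0, -0.3, 174.5]
force: [2.0, 0.1, 0.4]
grip_width: 0.0432
grasp_force: 0.0
[(array([0.5587, 0.407 , 0.008 ]), 0.95), (array([0.7449, 0.2069, 0.0108]), 0.83), (array([0.4462, 0.3104, 0.0062]), 0.62)]
pos [ 0.5083 -0.1549  0.1613] rot [179.97   0.32 174.55] F [ 0.4  0.4 -0.5] w 0.0435 g 0.0 t 7.2
shift [  1.2 560.9  11.5] len 561 wz 69.0
```

View pics/b1.png

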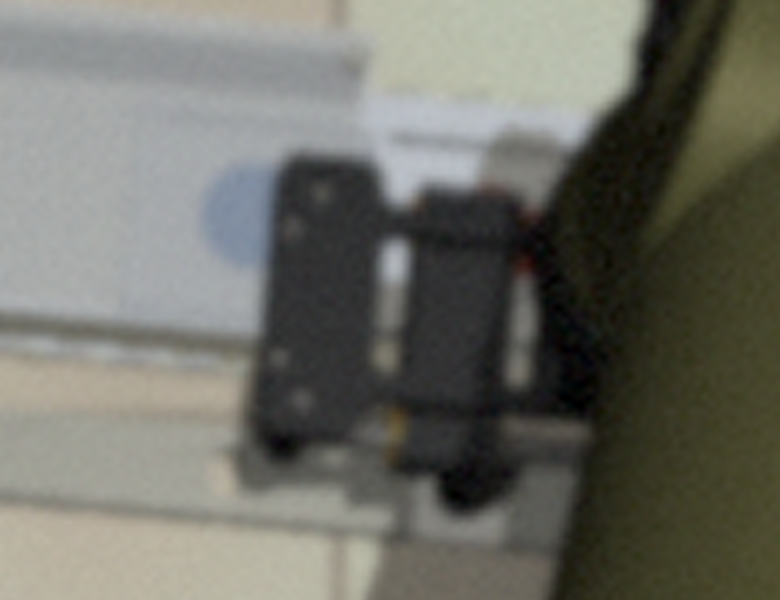

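The push test moved the shuttle under 1 mm against 3.7 N, so the pin is home in hole 2. In the picture the knob is at (460,495), under the gripper. Next is the red module.

```bash

python3 -m creep '[{"tx":2,"ty":38,"tz":0,"wx":0,"wy":0,"wz":4.6,"gripper":0.9},{"tx":5,"ty":76,"tz":0,"wx":0,"wy":0,"wz":9.2,"gripper":0.9},{"tx":7,"ty":114,"tz":0,"wx":0,"wy":0,"wz":13.8,"gripper":0.9},{"tx":10,"ty":152,"tz":0,"wx":0,"wy":0,"wz":18.4,"gripper":0.9},{"tx":12,"ty":190,"tz":0,"wx":0,"wy":0,"wz":23,"gripper":0.9}]' >/dev/null
python3 -m creep '[{"tx":15,"ty":35,"tz":0,"wx":0,"wy":0,"wz":4.6,"gripper":0.9},{"tx":29,"ty":70,"tz":0,"wx":0,"wy":0,"wz":9.2,"gripper":0.9},{"tx":44,"ty":106,"tz":0,"wx":0,"wy":0,"wz":13.8,"gripper":0.9},{"tx":58,"ty":141,"tz":0,"wx":0,"wy":0,"wz":18.4,"gripper":0.9},{"tx":73,"ty":176,"tz":0,"wx":0,"wy":0,"wz":23,"gripper":0.9}]' >/dev/null
python3 -m creep '[{"tx":25,"ty":26,"tz":0,"wx":0,"wy":0,"wz":4.6,"gripper":0.9},{"tx":50,"ty":52,"tz":10,"wx":0,"wy":0,"wz":9.2,"gripper":0.9},{"tx":75,"ty":78,"tz":20,"wx":0,"wy":0,"wz":13.8,"gripper":0.9},{"tx":100,"ty":105,"tz":30,"wx":0,"wy":0,"wz":18.4,"gripper":0.9},{"tx":123,"ty":131,"tz":40,"wx":0,"wy":0,"wz":23,"gripper":0.9}]' >/dev/null
python3 -m creep '[{"tx":0,"ty":0,"tz":0,"wx":0,"wy":0,"wz":0,"gripper":0.9},{"tx":0,"ty":0,"tz":0,"wx":0,"wy":0,"wz":0,"gripper":0.9}]' >/dev/null
python3 -c "
from h import *
go([.5605,.4035,.0095],90+15.5)"
```

```text
pos [0.5553 0.4048 0.114 ] rot [-1.7964e+02  1.4000e-01  1.0584e+02] F [-0.7  0.1 -0.3] w 0.0822 g 0.0 t 8.6
shift [ -2.5   5.3 104.5] len 105 wz 0.3
```

```bash

python3 -m creep '[{"tx":-2.5,"ty":5,"tz":25,"wx":0,"wy":0,"wz":0.3,"gripper":0.9},{"tx":-2.5,"ty":5,"tz":55,"wx":0,"wy":0,"wz":0.3,"gripper":0.9},{"tx":-2.5,"ty":5,"tz":80,"wx":0,"wy":0,"wz":0.3,"gripper":0.9},{"tx":-2.5,"ty":5,"tz":96,"wx":0,"wy":0,"wz":0.3,"gripper":0.9},{"tx":-2.5,"ty":5,"tz":104,"wx":0,"wy":0,"wz":0.3,"gripper":0.9}]' 
python3 -m creep '[{"tx":0,"ty":0,"tz":0,"wx":0,"wy":0,"wz":0,"gripper":-1},{"tx":0,"ty":0,"tz":0,"wx":0,"wy":0,"wz":0,"gripper":-1},{"tx":0,"ty":0,"tz":0,"wx":0,"wy":0,"wz":0,"gripper":-1},{"tx":0,"ty":0,"tz":0,"wx":0,"wy":0,"wz":0,"gripper":-1},{"tx":0,"ty":0,"tz":0,"wx":0,"wy":0,"wz":0,"gripper":-1}]' 15
python3 -c "
from h import *
go([.570,.210,.030],91)"
```

```text
time_s: 9.03
tool_pos: [0.5621, 0.3984, 0.0107]
tool_rot: [-179.7, 0.2, 105.2]
force: [0.4, 0.9, -0.3]
grip_width: 0.0828
grasp_force: 0.0
time_s: 9.45
tool_pos: [0.5643, 0.4029, 0.0157]
tool_rot: [179.9, -0.1, 105.3]
force: [-0.8, 0.4, 0.6]
grip_width: 0.0572
grasp_force: 0.4
pos [0.5643 0.4029 0.0157] rot [ 1.7988e+02 -6.0000e-02  1.0527e+02] F [-0.8  0.4  0.6] w 0.0572 g 0.4 t 9.4
shift [-187.6  -45.3  -14.5] len 194 wz 14.3
```

```bash

python3 -m creep '[{"tx":0,"ty":0,"tz":0,"wx":0,"wy":0,"wz":0,"gripper":0.7},{"tx":0,"ty":0,"tz":0,"wx":0,"wy":0,"wz":0,"gripper":0.7},{"tx":0,"ty":0,"tz":0,"wx":0,"wy":0,"wz":0,"gripper":0.7},{"tx":0,"ty":0,"tz":0,"wx":0,"wy":0,"wz":0,"gripper":0.7}]' 
python3 -c "
from h import *
p,d=shot('scene')
o=get_obs()
u,v=map(int,proj('scene',o['tool_pos']));u=max(u-60,0);im=cv2.resize(p[v-60:v+40,u:u+120,::-1],(720,600),interpolation=cv2.INTER_CUBIC);cv2.imwrite('pics/r1.png',im)
go([.5605,.4035,.0095],90+15.5)"
```

```text
time_s: 9.78
tool_pos: [0.5636, 0.4026, 0.0143]
tool_rot: [180.0, -0.0, 105.3]
force: [-0.1, -0.5, 0.3]
grip_width: 0.0722
grasp_force: 0.0
pos [0.5636 0.4025 0.0141] rot [179.99  -0.   105.28] F [-0.   0.4 -0.7] w 0.0729 g 0.0 t 9.8
shift [ 1.8 -2.7  4.6] len 6 wz -0.2
```

View pics/r1.png

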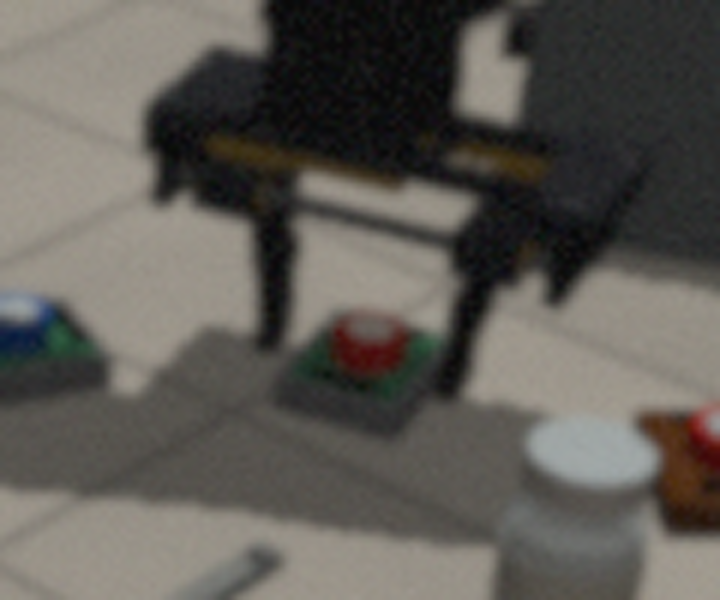

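The fingers straddle the red module (370,370) on its 56 mm sides but are a few mm high. I'll lower 5 mm and grip.

```bash

python3 -m creep '[{"tx":1,"ty":-2,"tz":3,"wx":0,"wy":0,"wz":0,"gripper":0.7},{"tx":1,"ty":-2,"tz":5,"wx":0,"wy":0,"wz":0,"gripper":0.7},{"tx":1,"ty":-2,"tz":5,"wx":0,"wy":0,"wz":0,"gripper":0.7},{"tx":1,"ty":-2,"tz":5,"wx":0,"wy":0,"wz":0,"gripper":0.7}]' 
python3 -m creep '[{"tx":0,"ty":0,"tz":0,"wx":0,"wy":0,"wz":0,"gripper":-1},{"tx":0,"ty":0,"tz":0,"wx":0,"wy":0,"wz":0,"gripper":-1},{"tx":0,"ty":0,"tz":0,"wx":0,"wy":0,"wz":0,"gripper":-1},{"tx":0,"ty":0,"tz":0,"wx":0,"wy":0,"wz":0,"gripper":-1},{"tx":0,"ty":0,"tz":0,"wx":0,"wy":0,"wz":0,"gripper":-1}]' 15
python3 -c "
from h import *
go([.568,.212,.030],91)"
```

```text
time_s: 10.17
tool_pos: [0.5611, 0.4028, 0.0087]
tool_rot: [-180.0, 0.0, 105.3]
force: [0.5, 0.2, 0.1]
grip_width: 0.0739
grasp_force: 0.0
time_s: 10.58
tool_pos: [0.5616, 0.4029, 0.0092]
tool_rot: [180.0, -0.0, 105.3]
force: [0.0, 0.4, -0.2]
grip_width: 0.0555
grasp_force: 15.0
pos [0.5616 0.4029 0.0092] rot [ 1.7997e+02 -1.0000e-02  1.0527e+02] F [ 0.   0.4 -0.2] w 0.0555 g 15.0 t 10.6
shift [-185.9  -44.1  -20.8] len 192 wz 14.3
```

```bash

python3 -m creep '[{"tx":0,"ty":0,"tz":-22,"wx":0,"wy":0,"wz":0,"gripper":-1},{"tx":-36,"ty":-8,"tz":-22,"wx":0,"wy":0,"wz":3.5,"gripper":-1},{"tx":-73,"ty":-17,"tz":-22,"wx":0,"wy":0,"wz":7,"gripper":-1},{"tx":-108,"ty":-25,"tz":-22,"wx":0,"wy":0,"wz":10.5,"gripper":-1},{"tx":-140,"ty":-33,"tz":-22,"wx":0,"wy":0,"wz":14.3,"gripper":-1}]' >/dev/null 
python3 -m creep '[{"tx":-24,"ty":1,"tz":0,"wx":0,"wy":0,"wz":0,"gripper":-1},{"tx":-46,"ty":1,"tz":0,"wx":0,"wy":0,"wz":0,"gripper":-1},{"tx":-46,"ty":1,"tz":0,"wx":0,"wy":0,"wz":0,"gripper":-1},{"tx":-46,"ty":1,"tz":0,"wx":0,"wy":0,"wz":0,"gripper":-1}]'
python3 -c "
from h import *
go([.568,.212,.0095],91)"
```

```text
time_s: 11.33
tool_pos: [0.5684, 0.2112, 0.0312]
tool_rot: [-180.0, 0.0, 90.8]
force: [0.4, 0.1, -0.6]
grip_width: 0.0559
grasp_force: 15.0
pos [0.5684 0.2112 0.0312] rot [-1.7999e+02  1.0000e-02  9.0770e+01] F [ 0.4  0.1 -0.6] w 0.0559 g 15.0 t 11.3
shift [ 0.8 -0.4 21.6] len 22 wz -0.2
```

```bash

python3 -m creep '[{"tx":0,"ty":0,"tz":9,"wx":0,"wy":0,"wz":-0.2,"gripper":-1},{"tx":0,"ty":0,"tz":17,"wx":0,"wy":0,"wz":-0.2,"gripper":-1},{"tx":0,"ty":0,"tz":21,"wx":0,"wy":0,"wz":-0.2,"gripper":-1},{"tx":0,"ty":0,"tz":22,"wx":0,"wy":0,"wz":-0.2,"gripper":-1},{"tx":0,"ty":0,"tz":22,"wx":0,"wy":0,"wz":-0.2,"gripper":-1}]' 15
python3 -m creep '[{"tx":0,"ty":4,"tz":0,"wx":0,"wy":0,"wz":0,"gripper":-1},{"tx":0,"ty":8,"tz":0,"wx":0,"wy":0,"wz":0,"gripper":-1},{"tx":0,"ty":11,"tz":0,"wx":0,"wy":0,"wz":0,"gripper":-1},{"tx":0,"ty":12,"tz":0,"wx":0,"wy":0,"wz":0,"gripper":-1},{"tx":0,"ty":12,"tz":0,"wx":0,"wy":0,"wz":0,"gripper":-1}]'
```

```text
time_s: 11.75
tool_pos: [0.5673, 0.2146, 0.0085]
tool_rot: [-179.9, -0.0, 91.3]
force: [-2.2, 0.5, 2.3]
grip_width: 0.0559
grasp_force: 15.0
time_s: 12.17
tool_pos: [0.5807, 0.2131, 0.0088]
tool_rot: [180.0, 0.0, 91.2]
force: [-1.0, -0.1, -0.7]
grip_width: 0.0557
grasp_force: 15.0
```

```bash
for i in 1 2; do
python3 -m creep '[{"tx":0,"ty":1,"tz":0,"wx":0,"wy":0,"wz":0,"gripper":-1},{"tx":0,"ty":2,"tz":0,"wx":0,"wy":0,"wz":0,"gripper":-1},{"tx":0,"ty":2,"tz":0,"wx":0,"wy":0,"wz":0,"gripper":-1},{"tx":0,"ty":2,"tz":0,"wx":0,"wy":0,"wz":0,"gripper":-1}]' | grep -E "pos|rot|force:"; done
```

```text
tool_pos: [0.5822, 0.2135, 0.0091]
tool_rot: [180.0, -0.0, 91.2]
force: [-0.3, 0.5, -1.8]
grasp_force: 15.0
tool_pos: [0.5825, 0.2136, 0.0087]
tool_rot: [-179.8, 0.0, 91.2]
force: [-6.1, -1.2, 1.0]
grasp_force: 15.0
```

```bash

python3 -m creep '[{"tx":-4,"ty":0,"tz":0,"wx":0,"wy":0,"wz":0,"gripper":-1},{"tx":-8,"ty":0,"tz":0,"wx":0,"wy":0,"wz":0,"gripper":-1},{"tx":-11,"ty":0,"tz":0,"wx":0,"wy":0,"wz":0,"gripper":-1},{"tx":-13,"ty":0,"tz":0,"wx":0,"wy":0,"wz":0,"gripper":-1},{"tx":-13,"ty":0,"tz":0,"wx":0,"wy":0,"wz":0,"gripper":-1}]'| grep -E "pos|rot|force:"; for i in 1 2 3; do
python3 -m creep '[{"tx":-1,"ty":0,"tz":0,"wx":0,"wy":0,"wz":0,"gripper":-1},{"tx":-2,"ty":0,"tz":0,"wx":0,"wy":0,"wz":0,"gripper":-1},{"tx":-2,"ty":0,"tz":0,"wx":0,"wy":0,"wz":0,"gripper":-1},{"tx":-2,"ty":0,"tz":0,"wx":0,"wy":0,"wz":0,"gripper":-1}]' | grep -E "pos|rot|force:"; done
```

```text
tool_pos: [0.5827, 0.2014, 0.0086]
tool_rot: [-179.8, -0.1, 91.2]
force: [-5.3, 1.3, -0.6]
grasp_force: 15.0
tool_pos: [0.5827, 0.2, 0.0085]
tool_rot: [-179.8, -0.1, 91.2]
force: [-5.6, 1.4, 0.1]
grasp_force: 15.0
tool_pos: [0.5828, 0.198, 0.0086]
tool_rot: [-179.8, -0.1, 91.2]
force: [-5.0, 3.1, -0.7]
grasp_force: 15.0
tool_pos: [0.5828, 0.1976, 0.0087]
tool_rot: [-179.8, -0.2, 91.3]
force: [-4.2, 4.1, -1.3]
grasp_force: 15.0
```

```bash

python3 -m creep '[{"tx":-2,"ty":0,"tz":0,"wx":0,"wy":0,"wz":0,"gripper":-1},{"tx":-4,"ty":0,"tz":0,"wx":0,"wy":0,"wz":0,"gripper":-1},{"tx":-4,"ty":0,"tz":0,"wx":0,"wy":0,"wz":0,"gripper":-1},{"tx":-4,"ty":0,"tz":0,"wx":0,"wy":0,"wz":0,"gripper":-1}]'| grep -E "pos|rot|force:"
python3 -m creep '[{"tx":0,"ty":0,"tz":0,"wx":0,"wy":0,"wz":0,"gripper":0.5},{"tx":0,"ty":0,"tz":0,"wx":0,"wy":0,"wz":0,"gripper":0.5},{"tx":0,"ty":0,"tz":0,"wx":0,"wy":0,"wz":0,"gripper":0.5},{"tx":0,"ty":0,"tz":0,"wx":0,"wy":0,"wz":0,"gripper":0.5}]'| grep -E "pos|rot|force:|wid"
python3 -c "
from h import *
go([.5825,.1988,.0090],90.8)
p,d=shot('scene')
u,v=map(int,proj('scene',[.58,.2,.02]));cv2.imwrite('pics/s1.png',cv2.resize(p[v-45:v+30,u-50:u+50,::-1],(800,600),interpolation=cv2.INTER_CUBIC))"
```

```text
tool_pos: [0.5828, 0.1973, 0.0091]
tool_rot: [-179.9, -0.4, 91.3]
force: [-5.2, 11.1, -1.9]
grasp_force: 15.0
tool_pos: [0.5859, 0.1896, 0.0096]
tool_rot: [179.9, 0.0, 91.1]
force: [0.7, -1.4, -0.5]
grip_width: 0.0644
grasp_force: 0.0
pos [0.5859 0.1896 0.0096] rot [1.7988e+02 2.0000e-02 9.1110e+01] F [ 0.7 -1.4 -0.5] w 0.0644 g 0.0 t 14.9
shift [ 9.3 -3.2  0.5] len 10 wz 0.3
```

View pics/s1.png

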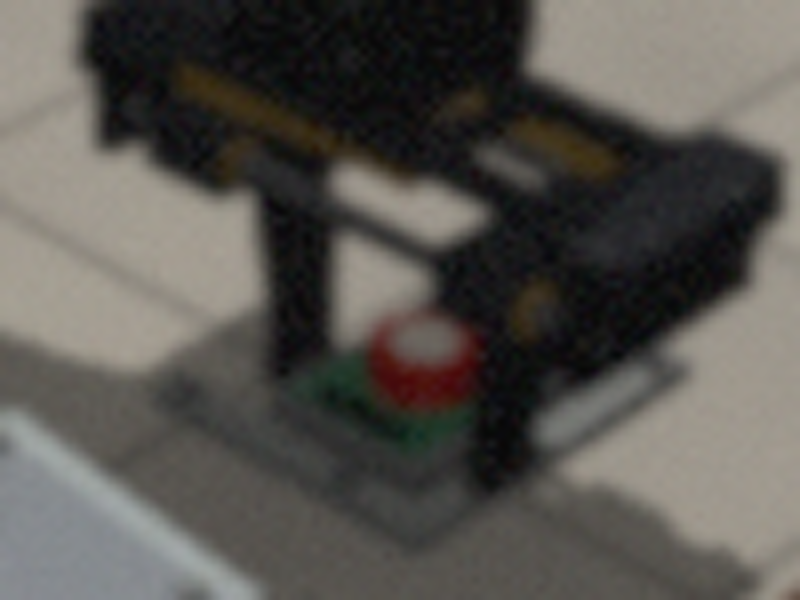

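The red module sits in the corner against both fences, with the gripper open around it. I'll seat it with the front finger, then centre and take the true grip.

```bash

python3 -m creep '[{"tx":9,"ty":-3,"tz":0,"wx":0,"wy":0,"wz":0,"gripper":0.5},{"tx":9,"ty":-3,"tz":0,"wx":0,"wy":0,"wz":0,"gripper":0.5},{"tx":9,"ty":3,"tz":0,"wx":0,"wy":0,"wz":0,"gripper":0.5},{"tx":9,"ty":6,"tz":0,"wx":0,"wy":0,"wz":0,"gripper":0.5},{"tx":9,"ty":6,"tz":0,"wx":0,"wy":0,"wz":0,"gripper":0.5}]'| grep -E "pos|rot|force:"
python3 -m creep '[{"tx":0,"ty":-4,"tz":0,"wx":0,"wy":0,"wz":0,"gripper":0.5},{"tx":0,"ty":-9,"tz":0,"wx":0,"wy":0,"wz":0,"gripper":0.5},{"tx":0,"ty":-9,"tz":0,"wx":0,"wy":0,"wz":0,"gripper":0.5},{"tx":0,"ty":-9,"tz":0,"wx":0,"wy":0,"wz":0,"gripper":0.5}]'| grep -E "pos|rot|force:|wid"
python3 -c "
from h import *
go([.5828,.1988,.0090],90.8)"
```

```text
tool_pos: [0.5875, 0.2006, 0.0083]
tool_rot: [-179.6, -0.0, 91.2]
force: [-7.7, 0.7, 4.6]
grasp_force: 3.6
tool_pos: [0.5818, 0.1993, 0.0093]
tool_rot: [180.0, -0.0, 91.2]
force: [-0.1, 0.0, 0.2]
grip_width: 0.0651
grasp_force: 0.0
pos [0.5818 0.1993 0.0093] rot [179.95  -0.    91.16] F [-0.1  0.   0.2] w 0.0651 g 0.0 t 15.7
shift [-0.5  1.   0.3] len 1 wz 0.4
```

```bash

python3 -m creep '[{"tx":-0.5,"ty":1,"tz":0,"wx":0,"wy":0,"wz":0.2,"gripper":0.4},{"tx":-0.5,"ty":1,"tz":0,"wx":0,"wy":0,"wz":0.2,"gripper":0.3},{"tx":-0.5,"ty":1,"tz":0,"wx":0,"wy":0,"wz":0.2,"gripper":-1},{"tx":-0.5,"ty":1,"tz":0,"wx":0,"wy":0,"wz":0.2,"gripper":-1},{"tx":-0.5,"ty":1,"tz":0,"wx":0,"wy":0,"wz":0.2,"gripper":-1}]' 25| grep -E "pos|rot|force:|wid"
python3 -m creep '[{"tx":0,"ty":0,"tz":0,"wx":0,"wy":0,"wz":0,"gripper":-1},{"tx":0,"ty":0,"tz":0,"wx":0,"wy":0,"wz":0,"gripper":-1},{"tx":0,"ty":0,"tz":-20,"wx":0,"wy":0,"wz":0,"gripper":-1},{"tx":0,"ty":0,"tz":-50,"wx":0,"wy":0,"wz":0,"gripper":-1},{"tx":0,"ty":0,"tz":-90,"wx":0,"wy":0,"wz":0,"gripper":-1}]'| grep -E "pos|rot|force:|wid"
python3 -c "
from h import *
p,d=shot('top')
go([.5935,-.163,.100],84.55)"
```

```text
tool_pos: [0.5828, 0.1988, 0.0092]
tool_rot: [180.0, 0.0, 91.0]
force: [0.2, -1.4, 0.8]
grip_width: 0.0556
grasp_force: 25.0
tool_pos: [0.5797, 0.1983, 0.0967]
tool_rot: [-179.6, 0.2, 91.0]
force: [1.3, -0.1, -0.8]
grip_width: 0.0557
grasp_force: 25.0
pos [0.5859 0.2002 0.1075] rot [179.53  -0.23  90.96] F [2.9 1.4 3.9] w 0.0556 g 25.0 t 16.6
shift [-363.3    1.5    6.1] len 363 wz 6.4
```

```bash

python3 -m creep '[{"tx":-30,"ty":0,"tz":-5,"wx":0,"wy":0,"wz":1,"gripper":-1},{"tx":-65,"ty":0,"tz":-5,"wx":0,"wy":0,"wz":2,"gripper":-1},{"tx":-105,"ty":0,"tz":-5,"wx":0,"wy":0,"wz":4,"gripper":-1},{"tx":-145,"ty":1,"tz":-5,"wx":0,"wy":0,"wz":5,"gripper":-1},{"tx":-185,"ty":1,"tz":-5,"wx":0,"wy":0,"wz":6.4,"gripper":-1}]' | grep -E "pos|rot|force:|wid"
python3 -m creep '[{"tx":-40,"ty":20,"tz":0,"wx":0,"wy":0,"wz":0,"gripper":-1},{"tx":-80,"ty":20,"tz":0,"wx":0,"wy":0,"wz":0,"gripper":-1},{"tx":-120,"ty":20,"tz":0,"wx":0,"wy":0,"wz":0,"gripper":-1},{"tx":-155,"ty":20,"tz":0,"wx":0,"wy":0,"wz":0,"gripper":-1},{"tx":-178,"ty":20,"tz":0,"wx":0,"wy":0,"wz":0,"gripper":-1}]' | grep -E "pos|rot|force:|wid"
python3 -m creep '[{"tx":0,"ty":0,"tz":0,"wx":0,"wy":0,"wz":0,"gripper":-1},{"tx":0,"ty":0,"tz":0,"wx":0,"wy":0,"wz":0,"gripper":-1},{"tx":0,"ty":0,"tz":0,"wx":0,"wy":0,"wz":0,"gripper":-1},{"tx":0,"ty":0,"tz":0,"wx":0,"wy":0,"wz":0,"gripper":-1}]'| grep -E "pos|rot|force:|wid"
python3 -c "
from h import *
go([.5935,-.163,.055],84.55)"
```

```text
tool_pos: [0.5864, 0.0126, 0.104]
tool_rot: [180.0, -0.0, 84.6]
force: [0.3, -1.0, -0.0]
grip_width: 0.0551
grasp_force: 25.0
tool_pos: [0.5883, -0.1704, 0.104]
tool_rot: [180.0, 0.1, 84.3]
force: [-0.2, 0.7, -1.1]
grip_width: 0.0556
grasp_force: 25.0
tool_pos: [0.5901, -0.1628, 0.1037]
tool_rot: [-180.0, -0.1, 84.7]
force: [-0.1, 0.8, -1.7]
grip_width: 0.0556
grasp_force: 25.0
pos [ 0.5901 -0.1628  0.1037] rot [-1.7998e+02 -7.0000e-02  8.4730e+01] F [-0.1  0.8 -1.7] w 0.0556 g 25.0 t 17.8
shift [ 0.1  3.4 48.7] len 49 wz 0.2
```

```bash

python3 -m creep '[{"tx":0,"ty":4,"tz":20,"wx":0,"wy":0,"wz":0.2,"gripper":-1},{"tx":0,"ty":4,"tz":40,"wx":0,"wy":0,"wz":0.2,"gripper":-1},{"tx":0,"ty":4,"tz":58,"wx":0,"wy":0,"wz":0.2,"gripper":-1},{"tx":0,"ty":4,"tz":63,"wx":0,"wy":0,"wz":0.2,"gripper":-1},{"tx":0,"ty":4,"tz":63,"wx":0,"wy":0,"wz":0.2,"gripper":-1}]' | grep -E "pos|rot|force:|wid"
python3 -m creep '[{"tx":0,"ty":0,"tz":0,"wx":0,"wy":0,"wz":0,"gripper":-1},{"tx":0,"ty":0,"tz":0,"wx":0,"wy":0,"wz":0,"gripper":-1},{"tx":0,"ty":0,"tz":0,"wx":0,"wy":0,"wz":0,"gripper":-1}]'| grep -E "pos|rot|force:|wid"
python3 -c "
from h import *
go([.594,-.163,.029],84.55)
p,d=shot('scene')
u,v=map(int,proj('scene',[.595,-.163,.03]));cv2.imwrite('pics/p1.png',cv2.resize(p[v-50:v+40,u-60:u+60,::-1],(800,600),interpolation=cv2.INTER_CUBIC))"
```

```text
tool_pos: [0.5927, -0.1634, 0.0393]
tool_rot: [-179.8, -0.0, 84.5]
force: [-1.2, -0.7, -0.4]
grip_width: 0.0557
grasp_force: 25.0
tool_pos: [0.5948, -0.1655, 0.0425]
tool_rot: [179.9, -0.0, 84.4]
force: [0.8, 0.7, -1.9]
grip_width: 0.0559
grasp_force: 25.0
pos [ 0.5948 -0.1655  0.0425] rot [179.86  -0.    84.39] F [ 0.8  0.7 -1.9] w 0.0559 g 25.0 t 18.4
shift [ 2.4 -1.1 13.5] len 14 wz -0.2
```

View pics/p1.png

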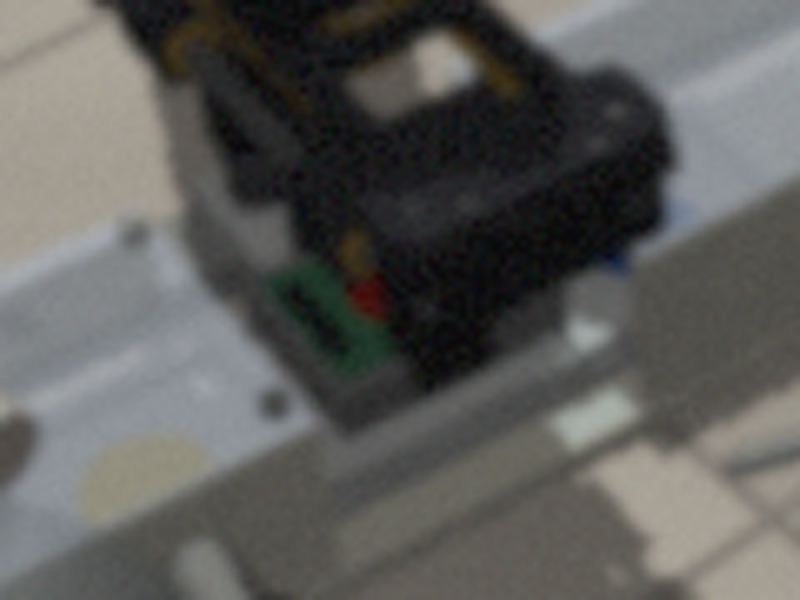

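The red module hovers over pocket 2 in the window, about 2 mm off. I'll correct and lower slowly.

```bash

python3 -m creep '[{"tx":2.4,"ty":-0.8,"tz":0,"wx":0,"wy":0,"wz":-0.2,"gripper":-1},{"tx":2.4,"ty":-0.8,"tz":2,"wx":0,"wy":0,"wz":-0.2,"gripper":-1},{"tx":2.4,"ty":-0.8,"tz":4,"wx":0,"wy":0,"wz":-0.2,"gripper":-1},{"tx":2.4,"ty":-0.8,"tz":5,"wx":0,"wy":0,"wz":-0.2,"gripper":-1},{"tx":2.4,"ty":-0.8,"tz":5,"wx":0,"wy":0,"wz":-0.2,"gripper":-1}]' | grep -E "pos|rot|force:|wid"
python3 -m creep '[{"tx":0,"ty":0,"tz":1,"wx":0,"wy":0,"wz":0,"gripper":-1},{"tx":0,"ty":0,"tz":2,"wx":0,"wy":0,"wz":0,"gripper":-1},{"tx":0,"ty":0,"tz":3,"wx":0,"wy":0,"wz":0,"gripper":-1},{"tx":0,"ty":0,"tz":4,"wx":0,"wy":0,"wz":0,"gripper":-1},{"tx":0,"ty":0,"tz":4,"wx":0,"wy":0,"wz":0,"gripper":-1}]'| grep -E "pos|rot|force:|wid"
python3 -c "
from h import *
go([.594,-.163,.029],84.55)"
```

```text
tool_pos: [0.593, -0.1629, 0.0359]
tool_rot: [-180.0, -0.0, 84.6]
force: [-1.3, 0.5, -0.1]
grip_width: 0.0555
grasp_force: 25.0
tool_pos: [0.5929, -0.1638, 0.0324]
tool_rot: [-180.0, 0.0, 84.5]
force: [-3.0, -0.5, 3.9]
grip_width: 0.0555
grasp_force: 25.0
pos [ 0.5929 -0.1638  0.0324] rot [-1.7999e+02  3.0000e-02  8.4530e+01] F [-3.  -0.5  3.9] w 0.0555 g 25.0 t 19.3
shift [0.9 1.1 3.4] len 4 wz -0.0
```

```bash

python3 -m creep '[{"tx":0,"ty":0,"tz":1,"wx":0,"wy":0,"wz":0,"gripper":-1},{"tx":0,"ty":0,"tz":2,"wx":0,"wy":0,"wz":0,"gripper":-1},{"tx":0,"ty":0,"tz":3,"wx":0,"wy":0,"wz":0,"gripper":-1},{"tx":0,"ty":0,"tz":4,"wx":0,"wy":0,"wz":0,"gripper":-1},{"tx":0,"ty":0,"tz":4,"wx":0,"wy":0,"wz":0,"gripper":-1}]'| grep -E "pos|rot|force:|wid"
python3 -c "
from h import *
go([.594,-.163,.029],84.55)"
```

```text
tool_pos: [0.5929, -0.1638, 0.0316]
tool_rot: [-180.0, -0.1, 84.5]
force: [-10.5, 1.8, 25.0]
grip_width: 0.0552
grasp_force: 25.0
pos [ 0.5929 -0.1638  0.0316] rot [-1.7997e+02 -7.0000e-02  8.4540e+01] F [-10.5   1.8  25. ] w 0.0552 g 25.0 t 19.7
shift [0.9 1.  2.6] len 3 wz -0.0
```

```bash

python3 -m creep '[{"tx":0,"ty":0,"tz":-3,"wx":0,"wy":0,"wz":0,"gripper":-1},{"tx":0,"ty":0,"tz":-4,"wx":0,"wy":0,"wz":0,"gripper":-1},{"tx":0,"ty":0,"tz":-4,"wx":0,"wy":0,"wz":0,"gripper":-1}]'| grep -E "pos|rot|force:|wid"
python3 - <<'E'
from h import *
p,d=shot('scene');W=world('scene',d)
c,s=np.cos(np.radians(-5.45)),np.sin(np.radians(-5.45))
L=(W[...,:2]-[.594,-.163])@np.array([[c,-s],[s,c]])
ok=d>0
print('rows: local x; cols: local y; median z mm')
ys=np.arange(-45,46,6)
print('      ',ys)
for x in range(10,66,4):
    r=[]
    for y in ys:
        m=ok&(abs(L[...,0]*1e3-x)<2)&(abs(L[...,1]*1e3-y)<3);r.append(round(float(np.median(W[m][:,2])*1e3)) if m.sum()>0 else -9)
    print(x,r)
E
```

```text
tool_pos: [0.5929, -0.1632, 0.0319]
tool_rot: [-180.0, 0.0, 84.6]
force: [-3.6, -0.0, 3.4]
grip_width: 0.0557
grasp_force: 25.0
rows: local x; cols: local y; median z mm
       [-45 -39 -33 -27 -21 -15  -9  -3   3   9  15  21  27  33  39  45]
10 [437, 291, 295, 160, 363, 177, 171, 163, 166, 168, 172, 443, 449, 451, 452, -9]
14 [433, 360, 294, 197, 175, 177, 173, 180, 173, 172, 166, 168, 447, 251, 449, 20]
18 [429, 430, 299, 267, 363, 368, 366, 366, 400, 363, 179, 213, 324, 447, 442, 21]
22 [423, 425, 353, 308, 363, 289, 369, 365, 362, 363, 145, 315, 280, 445, 437, 23]
26 [411, 405, 393, 297, 303, 362, 374, 401, 431, 433, 253, 277, 306, 35, 30, 27]
30 [403, 395, 400, 389, 310, 309, 298, 305, 222, 306, 280, 300, 305, 27, 24, 24]
34 [14, 112, 21, 145, 394, 329, 302, 298, 294, 297, 303, 304, 366, 23, 17, 15]
38 [12, 112, 11, 127, 145, 399, 395, 389, 382, 381, 311, 368, 426, 396, 10, 12]
42 [10, 112, 12, 127, 11, 11, 397, 400, 402, 400, 377, 426, 421, 391, 11, 22]
46 [5, 10, 6, 11, 9, 5, 7, 6, 9, 398, 387, 381, 391, 8, 7, 13]
50 [1, 116, 126, 138, 1, 2, 0, 1, 1, 402, 400, 401, 400, 2, 1, 2]
54 [1, 116, 2, 69, 3, 1, 1, 1, 1, 1, 144, 400, 0, 2, 1, 1]
58 [1, 115, 107, 141, 1, 1, 1, 0, 0, 0, 2, 145, 1, 1, 1, 1]
62 [1, 0, 117, 2, 2, 3, 1, 0, 0, 2, 2, 1, 1, 1, 1, 1]
```

```bash

python3 - <<'E'
from h import *
p,d=shot('scene');W=world('scene',d)
hsv=cv2.cvtColor(p,cv2.COLOR_RGB2HSV).astype(int)
m=(hsv[...,0]>50)&(hsv[...,0]<90)&(hsv[...,1]>70)&(d>0)&(abs(W[...,0]-.594)<.06)&(abs(W[...,1]+.163)<.06)&(W[...,2]<.06)
Q=W[m];print(len(Q),Q.mean(0))
c,s=np.cos(np.radians(-5.45)),np.sin(np.radians(-5.45))
L=(Q[:,:2]-[.594,-.163])@np.array([[c,-s],[s,c]])*1e3
A=np.c_[L,np.ones(len(L))];print('z=ax+by+c',np.linalg.lstsq(A,Q[:,2]*1e3,rcond=None)[0],L.min(0),L.max(0))
u,v=map(int,proj('scene',[.595,-.175,.03]));cv2.imwrite('pics/p2.png',cv2.resize(p[v-25:v+35,u-40:u+40,::-1],(800,600),interpolation=cv2.INTER_CUBIC))
E
```

```text
118 [ 0.59363775 -0.18196937  0.03953454]
z=ax+by+c [-1.36477904e-02 -2.57853302e-03  3.95054263e+01] [-23.08946445 -27.48836908] [35.26506695 -1.52566178]
```

View pics/p2.png

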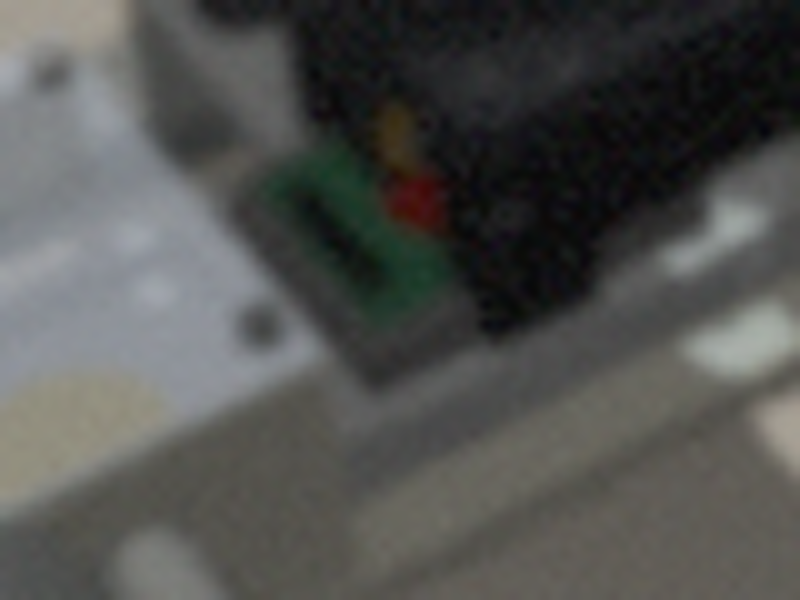

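```bash

python3 - <<'E'
from h import *
p,d=shot('scene');W=world('scene',d)
hsv=cv2.cvtColor(p,cv2.COLOR_RGB2HSV).astype(int)
m=(hsv[...,0]>50)&(hsv[...,0]<90)&(hsv[...,1]>70)&(d>0)&(abs(W[...,0]-.447)<.06)&(abs(W[...,1]-.31)<.06)
Q=W[m];print('blue board',len(Q),Q.mean(0))
for n,b in dict(shelf1=(.39,.41,.28,.32),shelf2=(.68,.70,-.20,-.15),frontfinger=(.53,.56,-.18,-.14),brk=(.50,.57,-.2,-.12)).items():
    m=(d>0)&(W[...,0]>b[0])&(W[...,0]<b[1])&(W[...,1]>b[2])&(W[...,1]<b[3])&(W[...,2]<.1);print(n,m.sum(),np.percentile(W[m][:,2],[10,50,90]) if m.any() else '')
p,d=shot('top');W=world('top',d)
for n,(b) in dict(window=(.59,.597,-.2,-.12),bracket=(.525,.54,-.165,-.145),bracket2=(.52,.53,-.165,-.145),bracket3=(.49,.50,-.165,-.145)).items():
    m=(d>0)&(W[...,0]>b[0])&(W[...,0]<b[1])&(W[...,1]>b[2])&(W[...,1]<b[3])&(W[...,2]<.1);print(n,m.sum(),np.percentile(W[m][:,2],[10,50,90]) if m.any() else '')
E
```

```text
blue board 86 [0.45372818 0.30253268 0.01843675]
shelf1 30 [-0.00075007  0.00058976  0.00324137]
shelf2 264 [-0.00057206  0.00099005  0.00218215]
frontfinger 79 [0.01918779 0.03720427 0.09246333]
brk 426 [0.00852708 0.02192585 0.07867821]
window 22 [0.02158859 0.04040911 0.04595976]
bracket 0 
bracket2 0 
bracket3 0
```

```bash

python3 -m creep '[{"tx":0,"ty":0,"tz":0,"wx":0,"wy":0,"wz":0,"gripper":0.5},{"tx":0,"ty":0,"tz":0,"wx":0,"wy":0,"wz":0,"gripper":0.5},{"tx":0,"ty":0,"tz":0,"wx":0,"wy":0,"wz":0,"gripper":0.5},{"tx":0,"ty":0,"tz":0,"wx":0,"wy":0,"wz":0,"gripper":0.5}]'
cat > bd.py <<'E'
from h import *
import sys
x,y=map(float,sys.argv[1:3])
p,d=shot('scene');W=world('scene',d)
hsv=cv2.cvtColor(p,cv2.COLOR_RGB2HSV).astype(int)
m=(hsv[...,0]>50)&(hsv[...,0]<90)&(hsv[...,1]>70)&(d>0)&(abs(W[...,0]-x)<.06)&(abs(W[...,1]-y)<.06)&(W[...,2]<.08)
Q=W[m];Qm=Q.mean(0);A=np.c_[(Q-Qm)[:,:2],np.ones(len(Q))];print(len(Q),Qm.round(4),'plane',np.linalg.lstsq(A,Q[:,2],rcond=None)[0].round(4))
E
python3 bd.py .594 -.163
```

```text
time_s: 20.52
tool_pos: [0.5936, -0.1625, 0.0318]
tool_rot: [180.0, -0.0, 84.6]
force: [0.7, -1.4, -0.2]
grip_width: 0.0648
grasp_force: 0.0
131 [ 0.5938 -0.1816  0.0398] plane [0.014  0.1787 0.0398]
```

```bash

python3 -m creep '[{"tx":0,"ty":0,"tz":-30,"wx":0,"wy":0,"wz":0,"gripper":0.5},{"tx":0,"ty":0,"tz":-70,"wx":0,"wy":0,"wz":0,"gripper":0.5},{"tx":0,"ty":0,"tz":-110,"wx":0,"wy":0,"wz":0,"gripper":0.5},{"tx":0,"ty":0,"tz":-130,"wx":0,"wy":0,"wz":0,"gripper":0.5},{"tx":40,"ty":0,"tz":-130,"wx":0,"wy":0,"wz":0,"gripper":0.5}]' | grep pos
python3 -m creep '[{"tx":40,"ty":0,"tz":0,"wx":0,"wy":0,"wz":0,"gripper":0.5},{"tx":80,"ty":0,"tz":0,"wx":0,"wy":0,"wz":0,"gripper":0.5},{"tx":120,"ty":0,"tz":0,"wx":0,"wy":0,"wz":0,"gripper":0.5}]' | grep pos
python3 bd.py .594 -.163
python3 - <<'E'
from h import *
p,d=shot('scene')
u,v=map(int,proj('scene',[.595,-.163,.03]));a=cv2.resize(p[v-40:v+40,u-50:u+56,::-1],(795,600),interpolation=cv2.INTER_CUBIC);cv2.imwrite('pics/p3.png',a)
p,d=shot('top');b=ortho(p,'top',.54,.65,-.23,-.10,.036,4.5);cv2.imwrite('pics/p4.png',b)
W=world('top',d);c,s=np.cos(np.radians(-5.45)),np.sin(np.radians(-5.45))
L=(W[...,:2]-[.594,-.163])@np.array([[c,-s],[s,c]])*1e3
for x in (-24,24):print(x,[(y,round(float(np.median(W[(abs(L[...,0]-x)<4)&(abs(L[...,1]-y)<4)][:,2]))*1e3 if 0 else round(float(np.median(W[(abs(L[...,0]-x)<4)&(abs(L[...,1]-y)<4)][:,2]))*1e3,1)) for y in (-32,-24,-12,0,12,24,32)])
E
```

```text
tool_pos: [0.5988, -0.1345, 0.1691]
tool_pos: [0.6085, -0.0019, 0.1625]
264 [ 0.5999 -0.1644  0.0412] plane [-0.0003  0.0989  0.0412]  File "<stdin>", line 7
    for x in (-24,24):print(x,[(y,round(float(np.median(W[(abs(L[...,0]-x)<4)&(abs(L[...,1]-y)<4)][:,2]))*1e3 if 0 else round(float(np.median(W[(abs(L[...,0]-x)<4)&(abs(L[...,1]-y)<4)][:,2]))*1e3,1)) for y in (-32,-24,-12,0,12,24,32)])
                                                                                                                                                                                                                                         ^
SyntaxError: closing parenthesis ']' does not match opening parenthesis '('
```

```bash

python3 - <<'E'
from h import *
p,d=shot('top');b=ortho(p,'top',.54,.65,-.23,-.10,.036,4.5);cv2.imwrite('pics/p4.png',b)
W=world('top',d);c,s=np.cos(np.radians(-5.45)),np.sin(np.radians(-5.45))
L=(W[...,:2]-[.594,-.163])@np.array([[c,-s],[s,c]])*1e3
for x in (-24,24):
    print(x,[(y,np.round(np.median(W[(abs(L[...,0]-x)<4)&(abs(L[...,1]-y)<4)][:,2])*1e3,1)) for y in (-32,-24,-12,0,12,24,32)])
hsv=cv2.cvtColor(p,cv2.COLOR_RGB2HSV).astype(int)
m=(hsv[...,0]>50)&(hsv[...,0]<90)&(hsv[...,1]>70)&(np.abs(L)<50).all(-1)
print('board centre local (z-depth cloud)',L[m].min(0),L[m].max(0))
E
```

```text
-24 [(-32, np.float64(29.3)), (-24, np.float64(37.7)), (-12, np.float64(37.4)), (0, np.float64(38.1)), (12, np.float64(39.2)), (24, np.float64(40.2)), (32, np.float64(41.4))]
24 [(-32, np.float64(35.3)), (-24, np.float64(36.8)), (-12, np.float64(38.7)), (0, np.float64(39.5)), (12, np.float64(40.5)), (24, np.float64(41.3)), (32, np.float64(42.2))]
board centre local (z-depth cloud) [-22.76859667 -25.78477095] [22.57392019 30.84023086]
```

View pics/p4.png

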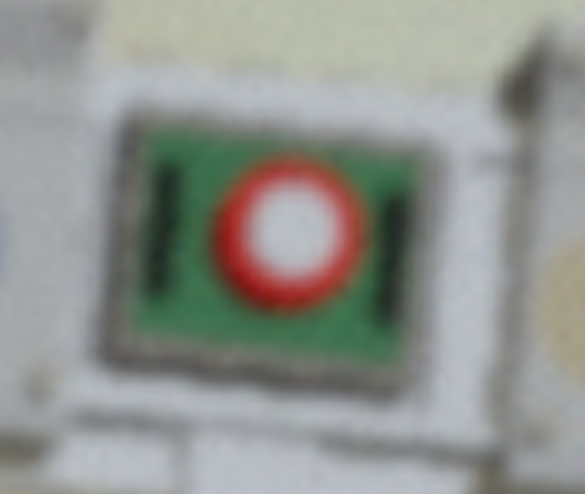

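Module is tilted, its left end resting on the pocket's left wall because it sits about 2.5–3 mm too far left. I'll regrip lightly, shift it right and drop it.

```bash

python3 -m creep '[{"tx":-40,"ty":0,"tz":0,"wx":0,"wy":0,"wz":0,"gripper":0.5},{"tx":-80,"ty":0,"tz":0,"wx":0,"wy":0,"wz":0,"gripper":0.5},{"tx":-120,"ty":0,"tz":0,"wx":0,"wy":0,"wz":0,"gripper":0.5},{"tx":-150,"ty":0,"tz":20,"wx":0,"wy":0,"wz":0,"gripper":0.5},{"tx":-160,"ty":0,"tz":60,"wx":0,"wy":0,"wz":0,"gripper":0.5}]' | grep pos
python3 -m creep '[{"tx":0,"ty":0,"tz":0,"wx":0,"wy":0,"wz":0,"gripper":0.5},{"tx":0,"ty":0,"tz":0,"wx":0,"wy":0,"wz":0,"gripper":0.5},{"tx":0,"ty":0,"tz":0,"wx":0,"wy":0,"wz":0,"gripper":0.5},{"tx":0,"ty":0,"tz":0,"wx":0,"wy":0,"wz":0,"gripper":0.5}]' | grep pos
python3 -c "
from h import *
go([.5935,-.1625,.034],84.55)"
```

```text
tool_pos: [0.5958, -0.1718, 0.1072]
tool_pos: [0.595, -0.1615, 0.1039]
pos [ 0.595  -0.1615  0.1039] rot [ 1.7982e+02 -4.0000e-02  8.4720e+01] F [-0.4  0.3  0.7] w 0.0656 g 0.0 t 22.1
shift [-1.2 -1.7 69.9] len 70 wz 0.2
```

```bash

python3 -m creep '[{"tx":-1,"ty":-2,"tz":15,"wx":0,"wy":0,"wz":0,"gripper":0.7},{"tx":-1,"ty":-2,"tz":32,"wx":0,"wy":0,"wz":0,"gripper":0.7},{"tx":-1,"ty":-2,"tz":48,"wx":0,"wy":0,"wz":0,"gripper":0.7},{"tx":-1,"ty":-2,"tz":60,"wx":0,"wy":0,"wz":0,"gripper":0.7},{"tx":-1,"ty":-2,"tz":68,"wx":0,"wy":0,"wz":0,"gripper":0.7}]' | grep pos
python3 -m creep '[{"tx":0,"ty":0,"tz":1,"wx":0,"wy":0,"wz":0,"gripper":0.6},{"tx":0,"ty":0,"tz":1,"wx":0,"wy":0,"wz":0,"gripper":-1},{"tx":0,"ty":0,"tz":1,"wx":0,"wy":0,"wz":0,"gripper":-1},{"tx":0,"ty":0,"tz":1,"wx":0,"wy":0,"wz":0,"gripper":-1},{"tx":0,"ty":0,"tz":1,"wx":0,"wy":0,"wz":0,"gripper":-1}]' 10 | grep -E "pos|force|wid"
python3 -m creep '[{"tx":-1,"ty":0,"tz":-0.5,"wx":0,"wy":0,"wz":0,"gripper":-1},{"tx":-2,"ty":0,"tz":-0.5,"wx":0,"wy":0,"wz":0,"gripper":-1},{"tx":-3,"ty":0,"tz":-0.5,"wx":0,"wy":0,"wz":0,"gripper":-1},{"tx":-3,"ty":0,"tz":-0.5,"wx":0,"wy":0,"wz":0,"gripper":-1},{"tx":-3,"ty":0,"tz":-0.5,"wx":0,"wy":0,"wz":0,"gripper":-1}]' | grep -E "pos|force|wid"
python3 bd.py .594 -.163
```

```text
tool_pos: [0.5918, -0.1624, 0.034]
tool_pos: [0.592, -0.164, 0.0341]
force: [0.4, -0.1, 1.4]
grip_width: 0.0557
grasp_force: 10.0
tool_pos: [0.5911, -0.167, 0.034]
force: [-1.0, 0.1, 4.1]
grip_width: 0.0558
grasp_force: 10.0
119 [ 0.5928 -0.1852  0.0396] plane [0.0359 0.0472 0.0396]
```

```bash

python3 -m creep '[{"tx":-0.7,"ty":0,"tz":0,"wx":0,"wy":0,"wz":0,"gripper":-1},{"tx":-0.7,"ty":0,"tz":0,"wx":0,"wy":0,"wz":0,"gripper":-1},{"tx":0,"ty":0,"tz":0,"wx":0,"wy":0,"wz":0,"gripper":0.4},{"tx":0,"ty":0,"tz":0,"wx":0,"wy":0,"wz":0,"gripper":0.4},{"tx":0,"ty":0,"tz":0,"wx":0,"wy":0,"wz":0,"gripper":0.4}]' | grep -E "pos|force|wid"
python3 bd.py .594 -.163
python3 -m creep '[{"tx":0,"ty":0,"tz":-30,"wx":0,"wy":0,"wz":0,"gripper":0.5},{"tx":0,"ty":0,"tz":-70,"wx":0,"wy":0,"wz":0,"gripper":0.5},{"tx":0,"ty":0,"tz":-100,"wx":0,"wy":0,"wz":0,"gripper":0.5},{"tx":40,"ty":0,"tz":-110,"wx":0,"wy":0,"wz":0,"gripper":0.5},{"tx":80,"ty":0,"tz":-110,"wx":0,"wy":0,"wz":0,"gripper":0.5}]' | grep pos
python3 -m creep '[{"tx":40,"ty":0,"tz":0,"wx":0,"wy":0,"wz":0,"gripper":0.5},{"tx":80,"ty":0,"tz":0,"wx":0,"wy":0,"wz":0,"gripper":0.5},{"tx":120,"ty":0,"tz":0,"wx":0,"wy":0,"wz":0,"gripper":0.5}]' | grep pos
python3 bd.py .594 -.163
cat > pk.py <<'E'
from h import *
p,d=shot('top')
W=world('top',d);c,s=np.cos(np.radians(-5.45)),np.sin(np.radians(-5.45))
L=(W[...,:2]-[.594,-.163])@np.array([[c,-s],[s,c]])*1e3
for x in (-24,24):
    print(x,[(y,float(np.round(np.median(W[(abs(L[...,0]-x)<4)&(abs(L[...,1]-y)<4)][:,2])*1e3,1))) for y in (-45,-32,-24,-12,0,12,24,32)])
hsv=cv2.cvtColor(p,cv2.COLOR_RGB2HSV).astype(int)
m=(hsv[...,0]>50)&(hsv[...,0]<90)&(hsv[...,1]>70)&(np.abs(L)<50).all(-1)
print('board local',L[m].min(0),L[m].max(0))
E
python3 pk.py
```

```text
tool_pos: [0.5902, -0.1669, 0.033]
force: [-0.3, 0.1, 0.4]
grip_width: 0.0603
grasp_force: 0.0
120 [ 0.592  -0.1848  0.0403] plane [-0.0763  0.424   0.0403]
tool_pos: [0.6002, -0.0908, 0.1478]
tool_pos: [0.6094, 0.034, 0.1436]
272 [ 0.5964 -0.1675  0.0412] plane [-0.0176  0.0989  0.0412]
-24 [(-45, 22.1), (-32, 35.0), (-24, 38.0), (-12, 39.1), (0, 39.9), (12, 41.9), (24, 43.3), (32, 40.6)]
24 [(-45, 26.7), (-32, 34.0), (-24, 37.4), (-12, 38.1), (0, 39.1), (12, 40.4), (24, 40.5), (32, 39.4)]
board local [-25.22196412 -28.65803761] [19.56178171 28.33295344]
```

```bash
cat > disc.py <<'E'
from h import *
s=3
def cent(p,x0,x1,y0,y1,z,f):
    im=ortho(p,'top',x0,x1,y0,y1,z,s).astype(int);m=f(im).astype(np.uint8)
    n,l,st,c=cv2.connectedComponentsWithStats(m);i=1+st[1:,4].argmax()
    return np.round([x1-c[i][1]/s/1e3,y1-c[i][0]/s/1e3],4),st[i][2:]/s
if __name__=='__main__':
    p,d=shot('top')
    print('yel',cent(p,.56,.62,-.27,-.21,.02,lambda i:(i[...,2]-i[...,0]>25)))
    print('blu',cent(p,.57,.63,-.115,-.05,.02,lambda i:(i[...,0]-i[...,2]>18)))
    print('knob',cent(p,.48,.54,-.18,-.13,.068,lambda i:i.max(-1)<70))
    print('cap',cent(p,.56,.63,-.20,-.13,.054,lambda i:(i[...,2]-i[...,1]>60)))
    print(nets.place_of('pocket2','top')[:3])
E
python3 disc.py
```

```text
yel (array([ 0.5851, -0.242 ]), array([  29.66666667,   29.33333333, 1979.66666667]))
blu (array([ 0.5999, -0.0866]), array([  35.33333333,   35.33333333, 2884.        ]))
knob (array([ 0.5044, -0.1528]), array([  24.        ,   24.33333333, 1279.        ]))
cap (array([ 0.5891, -0.1624]), array([  31.33333333,   31.66666667, 1299.        ]))
[{'point': [0.5946, -0.1626, 0.0202], 'confidence': 0.68}, {'point': [0.5848, -0.244, 0.0196], 'confidence': 0.63}]
```

The module was dragged 5–8 mm off in y before my re-grip in the corner. I'll take it back, home it again properly with pushes by shut fingers, and grip true.

```bash

python3 -m creep '[{"tx":-35,"ty":0,"tz":0,"wx":0,"wy":0,"wz":0,"gripper":0.8},{"tx":-75,"ty":0,"tz":0,"wx":0,"wy":0,"wz":0,"gripper":0.8},{"tx":-115,"ty":0,"tz":0,"wx":0,"wy":0,"wz":0,"gripper":0.8},{"tx":-155,"ty":0,"tz":0,"wx":0,"wy":0,"wz":0,"gripper":0.8},{"tx":-192,"ty":0,"tz":30,"wx":0,"wy":0,"wz":0,"gripper":0.8}]' | grep pos
python3 -m creep '[{"tx":0,"ty":0,"tz":0,"wx":0,"wy":0,"wz":0,"gripper":0.8},{"tx":0,"ty":0,"tz":0,"wx":0,"wy":0,"wz":0,"gripper":0.8},{"tx":0,"ty":0,"tz":0,"wx":0,"wy":0,"wz":0,"gripper":0.8},{"tx":0,"ty":0,"tz":0,"wx":0,"wy":0,"wz":0,"gripper":0.8}]' | grep pos
python3 -c "
from h import *
go([.590,-.160,.034],84.55)"
```

```text
tool_pos: [0.5939, -0.1616, 0.1223]
tool_pos: [0.5923, -0.1538, 0.1176]
pos [ 0.5923 -0.1538  0.1176] rot [ 1.7996e+02 -3.0000e-02  8.4600e+01] F [0.2 0.2 0.8] w 0.0782 g 0.0 t 25.5
shift [-6.4 -1.8 83.6] len 84 wz 0.0
```

```bash

python3 -m creep '[{"tx":-6,"ty":-2,"tz":20,"wx":0,"wy":0,"wz":0,"gripper":0.8},{"tx":-6,"ty":-2,"tz":42,"wx":0,"wy":0,"wz":0,"gripper":0.8},{"tx":-6,"ty":-2,"tz":62,"wx":0,"wy":0,"wz":0,"gripper":0.8},{"tx":-6,"ty":-2,"tz":76,"wx":0,"wy":0,"wz":0,"gripper":0.8},{"tx":-6,"ty":-2,"tz":83,"wx":0,"wy":0,"wz":0,"gripper":0.8}]' | grep pos
python3 -m creep '[{"tx":0,"ty":0,"tz":0,"wx":0,"wy":0,"wz":0,"gripper":0.6},{"tx":0,"ty":0,"tz":0,"wx":0,"wy":0,"wz":0,"gripper":-1},{"tx":0,"ty":0,"tz":0,"wx":0,"wy":0,"wz":0,"gripper":-1},{"tx":0,"ty":0,"tz":0,"wx":0,"wy":0,"wz":0,"gripper":-1},{"tx":0,"ty":0,"tz":0,"wx":0,"wy":0,"wz":0,"gripper":-1}]' 20 | grep -E "pos|force|wid"
python3 -m creep '[{"tx":0,"ty":0,"tz":-10,"wx":0,"wy":0,"wz":0,"gripper":-1},{"tx":0,"ty":0,"tz":-35,"wx":0,"wy":0,"wz":0,"gripper":-1},{"tx":0,"ty":0,"tz":-70,"wx":0,"wy":0,"wz":0,"gripper":-1},{"tx":20,"ty":0,"tz":-80,"wx":0,"wy":0,"wz":0,"gripper":-1},{"tx":60,"ty":0,"tz":-80,"wx":0,"wy":0,"wz":0,"gripper":-1}]' | grep -E "pos|force|wid"
python3 -m creep '[{"tx":41,"ty":0,"tz":0,"wx":0,"wy":0,"wz":-2,"gripper":-1},{"tx":82,"ty":0,"tz":0,"wx":0,"wy":0,"wz":-4,"gripper":-1},{"tx":123,"ty":0,"tz":0,"wx":0,"wy":0,"wz":-6,"gripper":-1},{"tx":164,"ty":0,"tz":0,"wx":0,"wy":0,"wz":-6,"gripper":-1},{"tx":205,"ty":0,"tz":0,"wx":0,"wy":0,"wz":-6,"gripper":-1}]' | grep -E "pos|force|wid"
python3 -m creep '[{"tx":41,"ty":0,"tz":0,"wx":0,"wy":0,"wz":0,"gripper":-1},{"tx":82,"ty":-30,"tz":0,"wx":0,"wy":0,"wz":0,"gripper":-1},{"tx":110,"ty":-50,"tz":20,"wx":0,"wy":0,"wz":0,"gripper":-1},{"tx":120,"ty":-50,"tz":50,"wx":0,"wy":0,"wz":0,"gripper":-1},{"tx":120,"ty":-50,"tz":60,"wx":0,"wy":0,"wz":0,"gripper":-1}]' | grep -E "pos|force|wid"
python3 -c "
from h import *
go([.570,.215,.020],90.5)"
```

```text
tool_pos: [0.5888, -0.1584, 0.0326]
tool_pos: [0.5904, -0.1602, 0.0356]
force: [0.3, 0.2, 2.0]
grip_width: 0.0555
grasp_force: 20.0
tool_pos: [0.5965, -0.1079, 0.1198]
force: [1.4, -0.8, -1.0]
grip_width: 0.0555
grasp_force: 20.0
tool_pos: [0.6142, 0.1056, 0.1154]
force: [-0.0, -0.1, -0.8]
grip_width: 0.0556
grasp_force: 20.0
tool_pos: [0.5581, 0.2291, 0.0514]
force: [-2.1, 0.2, -1.9]
grip_width: 0.0554
grasp_force: 20.0
pos [0.5581 0.2291 0.0514] rot [-1.7965e+02 -6.0000e-02  9.1070e+01] F [-2.1  0.2 -1.9] w 0.0554 g 20.0 t 27.6
shift [-14.4  11.8  31.3] len 36 wz 0.6
```

```bash

python3 -m creep '[{"tx":-8,"ty":10,"tz":10,"wx":0,"wy":0,"wz":0.5,"gripper":-1},{"tx":-8,"ty":10,"tz":20,"wx":0,"wy":0,"wz":0.5,"gripper":-1},{"tx":-8,"ty":10,"tz":30,"wx":0,"wy":0,"wz":0.5,"gripper":-1},{"tx":-8,"ty":10,"tz":36,"wx":0,"wy":0,"wz":0.5,"gripper":-1},{"tx":-8,"ty":10,"tz":39,"wx":0,"wy":0,"wz":0.5,"gripper":-1}]' 6 | grep -E "pos|force|wid"
python3 -m creep '[{"tx":0,"ty":0,"tz":1,"wx":0,"wy":0,"wz":0,"gripper":-1},{"tx":0,"ty":0,"tz":1,"wx":0,"wy":0,"wz":0,"gripper":0.8},{"tx":0,"ty":0,"tz":1,"wx":0,"wy":0,"wz":0,"gripper":0.8},{"tx":0,"ty":0,"tz":1,"wx":0,"wy":0,"wz":0,"gripper":0.8},{"tx":0,"ty":0,"tz":1,"wx":0,"wy":0,"wz":0,"gripper":0.8}]' | grep -E "pos|force|wid"
python3 -m creep '[{"tx":0,"ty":0,"tz":-20,"wx":0,"wy":0,"wz":0,"gripper":0.8},{"tx":0,"ty":0,"tz":-50,"wx":0,"wy":0,"wz":0,"gripper":0.8},{"tx":0,"ty":0,"tz":-60,"wx":0,"wy":0,"wz":0,"gripper":-1},{"tx":0,"ty":-40,"tz":-60,"wx":0,"wy":0,"wz":0,"gripper":-1},{"tx":0,"ty":-70,"tz":-60,"wx":0,"wy":0,"wz":0,"gripper":-1}]' | grep -E "pos|force|wid"
python3 - <<'E'
from h import *
from disc import cent
p,d=shot('top')
print('cap',cent(p,.52,.62,.16,.27,.030,lambda i:(i[...,2]-i[...,1]>60)))
im=ortho(p,'top',.52,.63,.15,.28,.017,3);hsv=cv2.cvtColor(im,cv2.COLOR_BGR2HSV).astype(int)
m=((hsv[...,0]>50)&(hsv[...,0]<90)&(hsv[...,1]>70)).astype(np.uint8);pts=np.argwhere(m)
X=np.c_[.63-pts[:,0]/3e3,.28-pts[:,1]/3e3]*1e3;print(cv2.minAreaRect(X.astype(np.float32)),m.sum())
go([.500,.215,.010],90.5)
E
```

```text
tool_pos: [0.5729, 0.2148, 0.0146]
force: [-0.7, 0.6, 0.8]
grip_width: 0.0556
grasp_force: 6.0
tool_pos: [0.5738, 0.2157, 0.0151]
force: [-0.0, -0.6, -0.6]
grip_width: 0.0743
grasp_force: 0.0
tool_pos: [0.5035, 0.2153, 0.0752]
force: [-0.8, 1.1, -1.1]
grip_width: 0.0654
grasp_force: 0.0Traceback (most recent call last):
  File "<stdin>", line 4, in <module>
  File "disc.py", line 5, in cent
    n,l,st,c=cv2.connectedComponentsWithStats(m);i=1+st[1:,4].argmax()
                                                     ~~~~~~~~~~~~~~~^^
ValueError: attempt to get argmax of an empty sequence
```

```bash
cat > cap.py <<'E'
from h import *
import sys
x,y,z=map(float,sys.argv[1:4]);col=sys.argv[4]
p,d=shot('scene');s=3
im=ortho(p,'scene',x-.06,x+.06,y-.06,y+.06,z+.030,s)
hsv=cv2.cvtColor(im,cv2.COLOR_BGR2HSV).astype(int)
# bright cap-top disc inside coloured rim
H=hsv[...,0];m=(hsv[...,1]>110)&(hsv[...,2]>50)&(((H<12)|(H>168)) if col=='r' else ((H>100)&(H<135)))
P=np.argwhere(m);print('rim n',len(P),'mean',(x+.06-P[:,0].mean()/3e3).round(4),(y+.06-P[:,1].mean()/3e3).round(4))
w=(hsv[...,1]<60)&(hsv[...,2]>130);hull=cv2.convexHull(P[:,::-1].astype(np.int32));k=np.zeros(m.shape,np.uint8);cv2.fillConvexPoly(k,hull,1)
P=np.argwhere(w&(k>0));print('white top',len(P),(x+.06-P[:,0].mean()/3e3).round(4),(y+.06-P[:,1].mean()/3e3).round(4)) if len(P) else 0
im=ortho(p,'scene',x-.06,x+.06,y-.06,y+.06,z+.0175,s);hsv=cv2.cvtColor(im,cv2.COLOR_BGR2HSV).astype(int)
m=((hsv[...,0]>50)&(hsv[...,0]<90)&(hsv[...,1]>70));P=np.argwhere(m)
X=np.c_[(x+.06)*1e3-P[:,0]/3,(y+.06)*1e3-P[:,1]/3];print('board',np.round(X.min(0)),np.round(X.max(0)),cv2.minAreaRect(X.astype(np.float32)))
E
python3 cap.py .575 .21 0 r; python3 -c "
from h import *
go([.500,.215,.010],90.5)"
```

```text
rim n 6695 mean 0.5836 0.2005
board [552. 182.] [596. 240.] ((573.7523803710938, 211.5808868408203), (58.02771759033203, 43.985687255859375), 89.1696548461914)
pos [0.4982 0.2159 0.0735] rot [-1.7971e+02 -3.0000e-02  9.0240e+01] F [0.9 1.1 0.4] w 0.0578 g 0.0 t 28.9
shift [-0.9  2.1 63.5] len 64 wz -0.3
```

```bash

python3 -m creep '[{"tx":-4,"ty":8,"tz":20,"wx":0,"wy":0,"wz":0,"gripper":-1},{"tx":-4,"ty":12,"tz":40,"wx":0,"wy":0,"wz":0,"gripper":-1},{"tx":-4,"ty":12,"tz":55,"wx":0,"wy":0,"wz":0,"gripper":-1},{"tx":-4,"ty":12,"tz":61,"wx":0,"wy":0,"wz":0,"gripper":-1},{"tx":-4,"ty":12,"tz":63,"wx":0,"wy":0,"wz":0,"gripper":-1}]' | grep -E "pos|force|wid"
python3 -m creep '[{"tx":0,"ty":4,"tz":0,"wx":0,"wy":0,"wz":0,"gripper":-1},{"tx":0,"ty":9,"tz":0,"wx":0,"wy":0,"wz":0,"gripper":-1},{"tx":0,"ty":13,"tz":0,"wx":0,"wy":0,"wz":0,"gripper":-1},{"tx":0,"ty":17,"tz":0,"wx":0,"wy":0,"wz":0,"gripper":-1},{"tx":0,"ty":20,"tz":0,"wx":0,"wy":0,"wz":0,"gripper":-1}]' | grep -E "pos|force:|wid"
python3 -m creep '[{"tx":0,"ty":3,"tz":0,"wx":0,"wy":0,"wz":0,"gripper":-1},{"tx":0,"ty":6,"tz":0,"wx":0,"wy":0,"wz":0,"gripper":-1},{"tx":0,"ty":9,"tz":0,"wx":0,"wy":0,"wz":0,"gripper":-1},{"tx":0,"ty":11,"tz":0,"wx":0,"wy":0,"wz":0,"gripper":-1},{"tx":0,"ty":11,"tz":0,"wx":0,"wy":0,"wz":0,"gripper":-1}]' | grep -E "pos|force:|wid"
```

```text
tool_pos: [0.5148, 0.2109, 0.0102]
force: [0.3, 0.8, 0.5]
grip_width: 0.0252
grasp_force: 0.0
tool_pos: [0.5365, 0.2116, 0.0121]
force: [-1.7, 0.7, 0.4]
grip_width: 0.001
grasp_force: 0.4
tool_pos: [0.5454, 0.2111, 0.011]
force: [-4.2, -1.4, 2.1]
grip_width: 0.0004
grasp_force: 1.7
```

```bash

python3 -m creep '[{"tx":0,"ty":2,"tz":0,"wx":0,"wy":0,"wz":0,"gripper":-1},{"tx":0,"ty":4,"tz":0,"wx":0,"wy":0,"wz":0,"gripper":-1},{"tx":0,"ty":4,"tz":0,"wx":0,"wy":0,"wz":0,"gripper":-1},{"tx":0,"ty":4,"tz":0,"wx":0,"wy":0,"wz":0,"gripper":-1}]' | grep -E "pos|force:|wid"
python3 -m creep '[{"tx":0,"ty":-12,"tz":0,"wx":0,"wy":0,"wz":0,"gripper":-1},{"tx":0,"ty":-25,"tz":-20,"wx":0,"wy":0,"wz":0,"gripper":-1},{"tx":25,"ty":-20,"tz":-50,"wx":0,"wy":0,"wz":0,"gripper":-1},{"tx":60,"ty":0,"tz":-55,"wx":0,"wy":0,"wz":0,"gripper":-1},{"tx":65,"ty":30,"tz":-55,"wx":0,"wy":0,"wz":0,"gripper":-1}]' | grep -E "pos|force:|wid"
python3 -m creep '[{"tx":0,"ty":0,"tz":0,"wx":0,"wy":0,"wz":0,"gripper":-1},{"tx":0,"ty":0,"tz":0,"wx":0,"wy":0,"wz":0,"gripper":-1},{"tx":0,"ty":0,"tz":0,"wx":0,"wy":0,"wz":0,"gripper":-1}]' | grep -E "pos|force:|wid"
python3 cap.py .58 .205 0 r;python3 -c "
from h import *
go([.583,.270,.010],90.3)"
```

```text
tool_pos: [0.5455, 0.2112, 0.0103]
force: [-10.8, -0.4, 7.0]
grip_width: 0.0004
grasp_force: 5.7
tool_pos: [0.5797, 0.2867, 0.0699]
force: [0.1, 2.9, 0.8]
grip_width: 0.0003
grasp_force: 0.0
tool_pos: [0.5801, 0.2758, 0.0659]
force: [-0.4, 0.2, -0.3]
grip_width: 0.0003
grasp_force: 0.0
rim n 6912 mean 0.5922 0.2011
board [562. 183.] [606. 241.] ((583.13623046875, 212.36968994140625), (44.1002311706543, 57.282135009765625), 1.2730687856674194)
pos [0.5797 0.2757 0.0659] rot [-1.7996e+02  2.0000e-02  9.0030e+01] F [ 0.   0.3 -1. ] w 0.0004 g 0.0 t 31.2
shift [-5.7  3.3 55.9] len 56 wz -0.3
```

```bash

python3 -m creep '[{"tx":-3,"ty":3,"tz":20,"wx":0,"wy":0,"wz":-1,"gripper":-1},{"tx":-3,"ty":3,"tz":40,"wx":0,"wy":0,"wz":-1,"gripper":-1},{"tx":-3,"ty":3,"tz":50,"wx":0,"wy":0,"wz":-1,"gripper":-1},{"tx":-3,"ty":3,"tz":55,"wx":0,"wy":0,"wz":-1,"gripper":-1},{"tx":-3,"ty":3,"tz":55.5,"wx":0,"wy":0,"wz":-1,"gripper":-1}]' | grep -E "pos|force|wid"
python3 -m creep '[{"tx":-5,"ty":0,"tz":0,"wx":0,"wy":0,"wz":0,"gripper":-1},{"tx":-10,"ty":0,"tz":0,"wx":0,"wy":0,"wz":0,"gripper":-1},{"tx":-15,"ty":0,"tz":0,"wx":0,"wy":0,"wz":0,"gripper":-1},{"tx":-20,"ty":0,"tz":0,"wx":0,"wy":0,"wz":0,"gripper":-1},{"tx":-24,"ty":0,"tz":0,"wx":0,"wy":0,"wz":0,"gripper":-1}]' | grep -E "pos|force:|wid"
for i in 1 2 3; do python3 -m creep '[{"tx":-1,"ty":0,"tz":0,"wx":0,"wy":0,"wz":0,"gripper":-1},{"tx":-2,"ty":0,"tz":0,"wx":0,"wy":0,"wz":0,"gripper":-1},{"tx":-3,"ty":0,"tz":0,"wx":0,"wy":0,"wz":0,"gripper":-1},{"tx":-3,"ty":0,"tz":0,"wx":0,"wy":0,"wz":0,"gripper":-1}]' | grep -E "pos|force:|wid"; done
```

```text
tool_pos: [0.582, 0.273, 0.0098]
force: [-0.1, 0.5, -0.4]
grip_width: 0.0004
grasp_force: 0.0
tool_pos: [0.5844, 0.249, 0.0118]
force: [0.5, 2.7, 1.8]
grip_width: 0.0004
grasp_force: 3.6
tool_pos: [0.5844, 0.249, 0.0117]
force: [0.3, 5.2, 1.7]
grip_width: 0.0004
grasp_force: 2.6
tool_pos: [0.5844, 0.2488, 0.012]
force: [1.1, 8.6, 1.0]
grip_width: 0.0003
grasp_force: 4.7
tool_pos: [0.5844, 0.2486, 0.0124]
force: [1.0, 12.9, 1.6]
grip_width: 0.0006
grasp_force: 6.6
```

Firm side contact puts home at y≈0.204, which agrees with the networks' home. So my first grip there was about 5 mm off-centre, and I now take a true grip.

```bash

python3 -m creep '[{"tx":15,"ty":0,"tz":0,"wx":0,"wy":0,"wz":0,"gripper":-1},{"tx":25,"ty":0,"tz":-15,"wx":0,"wy":0,"wz":0,"gripper":-1},{"tx":25,"ty":0,"tz":-50,"wx":0,"wy":0,"wz":0,"gripper":0.6},{"tx":0,"ty":0,"tz":-60,"wx":0,"wy":0,"wz":0,"gripper":0.6},{"tx":-30,"ty":0,"tz":-60,"wx":0,"wy":0,"wz":0,"gripper":0.6}]' | grep -E "pos|force|wid"
python3 -m creep '[{"tx":-3,"ty":0,"tz":0,"wx":0,"wy":0,"wz":0,"gripper":0.6},{"tx":-3,"ty":0,"tz":0,"wx":0,"wy":0,"wz":0,"gripper":0.6},{"tx":-3,"ty":0,"tz":0,"wx":0,"wy":0,"wz":0,"gripper":0.6},{"tx":-3,"ty":0,"tz":0,"wx":0,"wy":0,"wz":0,"gripper":0.6}]' | grep -E "pos|force|wid"
python3 cap.py .58 .205 0 r;python3 -c "
from h import *
go([.5828,.2043,.010],91.1)"
```

```text
tool_pos: [0.586, 0.2135, 0.074]
force: [1.5, -1.0, -1.1]
grip_width: 0.0133
grasp_force: 0.0
tool_pos: [0.5838, 0.2086, 0.0702]
force: [-0.3, -0.1, -0.1]
grip_width: 0.0393
grasp_force: 0.0
rim n 6569 mean 0.5933 0.1897
board [562. 172.] [605. 229.] ((583.3333740234375, 200.66665649414062), (57.33332824707031, 43.33331298828125), 90.0)
pos [0.5839 0.2088 0.0702] rot [-1.7993e+02  1.0000e-02  9.1180e+01] F [-0.2 -0.3 -0.9] w 0.0433 g 0.0 t 33.8
shift [-4.4 -1.1 60.2] len 60 wz 0.1
```

```bash

python3 -m creep '[{"tx":-5.5,"ty":-1,"tz":5,"wx":0,"wy":0,"wz":0,"gripper":0.6},{"tx":-5.5,"ty":-1,"tz":10,"wx":0,"wy":0,"wz":0,"gripper":0.6},{"tx":-5.5,"ty":-1,"tz":15,"wx":0,"wy":0,"wz":0,"gripper":0.6},{"tx":-5.5,"ty":-1,"tz":20,"wx":0,"wy":0,"wz":0,"gripper":0.6},{"tx":-5.5,"ty":-1,"tz":30,"wx":0,"wy":0,"wz":0,"gripper":0.6}]' | grep -E "pos|force|wid"
python3 -m creep '[{"tx":0,"ty":0,"tz":10,"wx":0,"wy":0,"wz":0,"gripper":0.6},{"tx":0,"ty":0,"tz":20,"wx":0,"wy":0,"wz":0,"gripper":0.6},{"tx":0,"ty":0,"tz":26,"wx":0,"wy":0,"wz":0,"gripper":0.6},{"tx":0,"ty":0,"tz":29,"wx":0,"wy":0,"wz":0,"gripper":0.6},{"tx":0,"ty":0,"tz":30,"wx":0,"wy":0,"wz":0,"gripper":0.6}]' | grep -E "pos|force|wid"
python3 -m creep '[{"tx":0,"ty":0,"tz":0,"wx":0,"wy":0,"wz":0,"gripper":0.6},{"tx":0,"ty":0,"tz":0,"wx":0,"wy":0,"wz":0,"gripper":0.6}]' | grep -E "pos|force|wid"
python3 -c "
from h import *
go([.5828,.203,.0095],91.1)"
```

```text
tool_pos: [0.5841, 0.2023, 0.0408]
force: [-0.3, 0.6, -0.1]
grip_width: 0.0683
grasp_force: 0.0
tool_pos: [0.5831, 0.2017, 0.0098]
force: [0.4, 0.2, 0.3]
grip_width: 0.0699
grasp_force: 0.0
tool_pos: [0.584, 0.202, 0.0113]
force: [-0.7, 1.4, -0.9]
grip_width: 0.0697
grasp_force: 0.0
pos [0.584  0.202  0.0113] rot [ 1.7995e+02 -2.0000e-02  9.1070e+01] F [-0.7  1.4 -0.9] w 0.0697 g 0.0 t 34.8
shift [ 1.  -1.2  1.8] len 2 wz -0.0
```

```bash

python3 -m creep '[{"tx":1,"ty":-1.2,"tz":2,"wx":0,"wy":0,"wz":0,"gripper":0.5},{"tx":1,"ty":-1.2,"tz":2,"wx":0,"wy":0,"wz":0,"gripper":0.4},{"tx":1,"ty":-1.2,"tz":2,"wx":0,"wy":0,"wz":0,"gripper":-1},{"tx":1,"ty":-1.2,"tz":2,"wx":0,"wy":0,"wz":0,"gripper":-1},{"tx":1,"ty":-1.2,"tz":2,"wx":0,"wy":0,"wz":0,"gripper":-1}]' 25 | grep -E "pos|rot|force|wid"
python3 -m creep '[{"tx":0,"ty":0,"tz":0,"wx":0,"wy":0,"wz":0,"gripper":-1},{"tx":0,"ty":0,"tz":-20,"wx":0,"wy":0,"wz":0,"gripper":-1},{"tx":0,"ty":0,"tz":-50,"wx":0,"wy":0,"wz":0,"gripper":-1},{"tx":0,"ty":0,"tz":-85,"wx":0,"wy":0,"wz":0,"gripper":-1},{"tx":-20,"ty":0,"tz":-95,"wx":0,"wy":0,"wz":0,"gripper":-1}]' | grep -E "pos|rot|force|wid"
python3 -m creep '[{"tx":-35,"ty":0,"tz":0,"wx":0,"wy":0,"wz":1,"gripper":-1},{"tx":-75,"ty":0,"tz":0,"wx":0,"wy":0,"wz":2,"gripper":-1},{"tx":-115,"ty":0,"tz":0,"wx":0,"wy":0,"wz":4,"gripper":-1},{"tx":-155,"ty":0,"tz":0,"wx":0,"wy":0,"wz":5,"gripper":-1},{"tx":-195,"ty":0,"tz":0,"wx":0,"wy":0,"wz":6.5,"gripper":-1}]' | grep -E "pos|rot"
python3 -m creep '[{"tx":-35,"ty":18,"tz":0,"wx":0,"wy":0,"wz":0,"gripper":-1},{"tx":-75,"ty":18,"tz":0,"wx":0,"wy":0,"wz":0,"gripper":-1},{"tx":-110,"ty":18,"tz":0,"wx":0,"wy":0,"wz":0,"gripper":-1},{"tx":-140,"ty":18,"tz":0,"wx":0,"wy":0,"wz":0,"gripper":-1},{"tx":-155,"ty":18,"tz":0,"wx":0,"wy":0,"wz":0,"gripper":-1}]' | grep -E "pos|rot|force:|wid"
python3 -m creep '[{"tx":0,"ty":0,"tz":0,"wx":0,"wy":0,"wz":0,"gripper":-1},{"tx":0,"ty":0,"tz":0,"wx":0,"wy":0,"wz":0,"gripper":-1},{"tx":0,"ty":0,"tz":0,"wx":0,"wy":0,"wz":0,"gripper":-1},{"tx":0,"ty":0,"tz":0,"wx":0,"wy":0,"wz":0,"gripper":-1}]'| grep -E "pos|rot|force:|wid"
python3 -c "
from h import *
go([.593,-.1638,.040],84.55)"
```

```text
tool_pos: [0.5825, 0.2031, 0.0091]
tool_rot: [180.0, -0.0, 91.1]
force: [-0.0, -0.3, 0.5]
grip_width: 0.0556
grasp_force: 25.0
tool_pos: [0.5849, 0.1889, 0.1088]
tool_rot: [179.6, -0.3, 91.4]
force: [1.1, 0.7, -0.3]
grip_width: 0.0558
grasp_force: 25.0
tool_pos: [0.5859, -0.0138, 0.1039]
tool_rot: [180.0, -0.0, 84.5]
tool_pos: [0.5879, -0.1742, 0.1039]
tool_rot: [-180.0, 0.2, 84.2]
force: [0.5, -0.7, -1.1]
grip_width: 0.0558
grasp_force: 25.0
tool_pos: [0.5901, -0.1658, 0.1035]
tool_rot: [-180.0, -0.1, 84.7]
force: [-0.3, -0.2, -1.2]
grip_width: 0.0552
grasp_force: 25.0
pos [ 0.5901 -0.1658  0.1035] rot [-1.7998e+02 -7.0000e-02  8.4730e+01] F [-0.3 -0.2 -1.2] w 0.0552 g 25.0 t 36.8
shift [ 2.2  2.7 63.5] len 64 wz 0.2
```

```bash

python3 -m creep '[{"tx":2,"ty":3,"tz":12,"wx":0,"wy":0,"wz":0.2,"gripper":-1},{"tx":2,"ty":3,"tz":30,"wx":0,"wy":0,"wz":0.2,"gripper":-1},{"tx":2,"ty":3,"tz":46,"wx":0,"wy":0,"wz":0.2,"gripper":-1},{"tx":2,"ty":3,"tz":58,"wx":0,"wy":0,"wz":0.2,"gripper":-1},{"tx":2,"ty":3,"tz":62,"wx":0,"wy":0,"wz":0.2,"gripper":-1}]' | grep -E "pos|rot|force:|wid"
python3 -m creep '[{"tx":0,"ty":0,"tz":0,"wx":0,"wy":0,"wz":0,"gripper":-1},{"tx":0,"ty":0,"tz":0,"wx":0,"wy":0,"wz":0,"gripper":-1},{"tx":0,"ty":0,"tz":0,"wx":0,"wy":0,"wz":0,"gripper":-1},{"tx":0,"ty":0,"tz":0,"wx":0,"wy":0,"wz":0,"gripper":-1},{"tx":0,"ty":0,"tz":0,"wx":0,"wy":0,"wz":0,"gripper":-1}]'| grep -E "pos|rot|force:|wid"
python3 -c "
from h import *
go([.593,-.1638,.029],84.55)"
```

```text
tool_pos: [0.5914, -0.1647, 0.0389]
tool_rot: [-179.8, -0.0, 84.5]
force: [-0.2, -0.1, -1.7]
grip_width: 0.0556
grasp_force: 25.0
tool_pos: [0.5935, -0.1665, 0.0427]
tool_rot: [179.9, -0.0, 84.4]
force: [1.2, -0.2, -1.4]
grip_width: 0.0556
grasp_force: 25.0
pos [ 0.5935 -0.1665  0.0427] rot [ 1.7991e+02 -1.0000e-02  8.4370e+01] F [ 1.2 -0.2 -1.4] w 0.0556 g 25.0 t 37.7
shift [ 2.7 -0.7 13.7] len 14 wz -0.2
```

```bash

python3 -m creep '[{"tx":2,"ty":-0.5,"tz":1,"wx":0,"wy":0,"wz":-0.2,"gripper":-1},{"tx":2.5,"ty":-0.5,"tz":3,"wx":0,"wy":0,"wz":-0.2,"gripper":-1},{"tx":2.5,"ty":-0.5,"tz":5,"wx":0,"wy":0,"wz":-0.2,"gripper":-1},{"tx":2.5,"ty":-0.5,"tz":6,"wx":0,"wy":0,"wz":-0.2,"gripper":-1},{"tx":2.5,"ty":-0.5,"tz":6,"wx":0,"wy":0,"wz":-0.2,"gripper":-1}]' | grep -E "pos|rot|force:|wid"
python3 -m creep '[{"tx":0,"ty":0,"tz":1,"wx":0,"wy":0,"wz":0,"gripper":-1},{"tx":0,"ty":0,"tz":2,"wx":0,"wy":0,"wz":0,"gripper":-1},{"tx":0,"ty":0,"tz":3,"wx":0,"wy":0,"wz":0,"gripper":-1},{"tx":0,"ty":0,"tz":3,"wx":0,"wy":0,"wz":0,"gripper":-1}]'| grep -E "pos|rot|force:|wid"
python3 -m creep '[{"tx":0,"ty":0,"tz":1,"wx":0,"wy":0,"wz":0,"gripper":-1},{"tx":0,"ty":0,"tz":2,"wx":0,"wy":0,"wz":0,"gripper":-1},{"tx":0,"ty":0,"tz":3,"wx":0,"wy":0,"wz":0,"gripper":-1},{"tx":0,"ty":0,"tz":4,"wx":0,"wy":0,"wz":0,"gripper":-1}]'| grep -E "pos|rot|force:|wid"
```

```text
tool_pos: [0.5923, -0.1637, 0.0354]
tool_rot: [-180.0, -0.0, 84.6]
force: [0.4, 0.1, -0.9]
grip_width: 0.0556
grasp_force: 25.0
tool_pos: [0.5925, -0.1638, 0.0326]
tool_rot: [-180.0, -0.0, 84.6]
force: [1.2, 0.2, -1.3]
grip_width: 0.0557
grasp_force: 25.0
tool_pos: [0.5926, -0.1638, 0.029]
tool_rot: [-180.0, -0.0, 84.6]
force: [-3.6, 1.3, 9.9]
grip_width: 0.0557
grasp_force: 25.0
```

```bash

python3 -m creep '[{"tx":0,"ty":0,"tz":-1,"wx":0,"wy":0,"wz":0,"gripper":0.4},{"tx":0,"ty":0,"tz":-1,"wx":0,"wy":0,"wz":0,"gripper":0.4},{"tx":0,"ty":0,"tz":-1,"wx":0,"wy":0,"wz":0,"gripper":0.4}]' | grep -E "pos|force|wid"
python3 -m creep '[{"tx":0,"ty":0,"tz":-20,"wx":0,"wy":0,"wz":-7,"gripper":0.4},{"tx":0,"ty":0,"tz":-60,"wx":0,"wy":0,"wz":-7,"gripper":0.4},{"tx":0,"ty":0,"tz":-100,"wx":0,"wy":0,"wz":-14,"gripper":0.4},{"tx":0,"ty":-30,"tz":-125,"wx":0,"wy":0,"wz":-21,"gripper":0},{"tx":0,"ty":-65,"tz":-125,"wx":0,"wy":0,"wz":-28,"gripper":0}]' | grep -E "pos|rot"
for i in 1 2; do python3 -m creep '[{"tx":0,"ty":0,"tz":0,"wx":0,"wy":0,"wz":-7,"gripper":0},{"tx":0,"ty":0,"tz":0,"wx":0,"wy":0,"wz":-14,"gripper":0},{"tx":0,"ty":0,"tz":0,"wx":0,"wy":0,"wz":-21,"gripper":0},{"tx":0,"ty":0,"tz":0,"wx":0,"wy":0,"wz":-28,"gripper":0},{"tx":0,"ty":0,"tz":0,"wx":0,"wy":0,"wz":-31,"gripper":0}]' | grep -E "pos|rot"; done
python3 bd.py .594 -.163;python3 -c "
from h import *
go([.5085,-.1548,.048],174.55)"
```

```text
tool_pos: [0.5929, -0.1639, 0.03]
force: [-0.2, -0.2, -1.5]
grip_width: 0.0601
grasp_force: 0.0
tool_pos: [0.5325, -0.1591, 0.161]
tool_rot: [179.5, 0.4, 112.9]
tool_pos: [0.5278, -0.1577, 0.1551]
tool_rot: [180.0, 0.0, 143.9]
tool_pos: [0.5279, -0.1578, 0.1549]
tool_rot: [180.0, 0.0, 174.9]
220 [ 0.5988 -0.1697  0.038 ] plane [-0.0179  0.0007  0.038 ]
pos [ 0.5279 -0.1578  0.1549] rot [1.8000e+02 2.0000e-02 1.7487e+02] F [-0.1  0.2 -0.2] w 0.0436 g 0.0 t 40.3
shift [ 19.6   1.3 106.9] len 109 wz 0.3
```

Red is seated: flat, with its board 38 mm up. On to the knob and the next hole.

```bash

python3 -m creep '[{"tx":10,"ty":1,"tz":10,"wx":0,"wy":0,"wz":0.3,"gripper":0},{"tx":20,"ty":1,"tz":35,"wx":0,"wy":0,"wz":0.3,"gripper":0},{"tx":20,"ty":1,"tz":65,"wx":0,"wy":0,"wz":0.3,"gripper":0},{"tx":20,"ty":1,"tz":92,"wx":0,"wy":0,"wz":0.3,"gripper":0},{"tx":20,"ty":1,"tz":105,"wx":0,"wy":0,"wz":0.3,"gripper":0}]' | grep -E "pos|force"
python3 -m creep '[{"tx":0,"ty":0,"tz":0,"wx":0,"wy":0,"wz":0,"gripper":0},{"tx":0,"ty":0,"tz":0,"wx":0,"wy":0,"wz":0,"gripper":0},{"tx":0,"ty":0,"tz":0,"wx":0,"wy":0,"wz":0,"gripper":0},{"tx":0,"ty":0,"tz":0,"wx":0,"wy":0,"wz":0,"gripper":-0.3}]' | grep -E "pos|force"
python3 -c "
from h import *
go([.5085,-.1548,.048],174.55)"
```

```text
tool_pos: [0.5059, -0.1542, 0.0468]
force: [-1.0, 0.2, -0.1]
grasp_force: 0.0
tool_pos: [0.5094, -0.1551, 0.0514]
force: [-0.2, 0.1, 0.1]
grasp_force: 0.0
pos [ 0.5094 -0.1551  0.0514] rot [1.8000e+02 1.7000e-01 1.7425e+02] F [-0.2  0.1  0.1] w 0.0411 g 0.0 t 41.0
shift [1.  0.2 3.4] len 4 wz -0.3
```

```bash

python3 -m creep '[{"tx":1,"ty":0,"tz":3,"wx":0,"wy":0,"wz":-0.3,"gripper":-0.3},{"tx":1,"ty":0,"tz":3,"wx":0,"wy":0,"wz":-0.3,"gripper":-1},{"tx":1,"ty":0,"tz":3,"wx":0,"wy":0,"wz":-0.3,"gripper":-1},{"tx":1,"ty":0,"tz":3,"wx":0,"wy":0,"wz":-0.3,"gripper":-1},{"tx":1,"ty":0,"tz":3,"wx":0,"wy":0,"wz":-0.3,"gripper":-1}]' 30 | grep -E "pos|force|wid"
python3 -m creep '[{"tx":0,"ty":0,"tz":0,"wx":0,"wy":0,"wz":0,"gripper":-1},{"tx":0,"ty":0,"tz":-5,"wx":0,"wy":0,"wz":0,"gripper":-1},{"tx":0,"ty":0,"tz":-10,"wx":0,"wy":0,"wz":0,"gripper":-1},{"tx":0,"ty":0,"tz":-13.5,"wx":0,"wy":0,"wz":0,"gripper":-1},{"tx":0,"ty":0,"tz":-13.5,"wx":0,"wy":0,"wz":0,"gripper":-1}]' | grep -E "pos|force|wid"
```

```text
tool_pos: [0.5072, -0.1547, 0.0472]
force: [-0.7, -0.2, 1.6]
grip_width: 0.0242
grasp_force: 30.0
tool_pos: [0.5071, -0.1547, 0.0606]
force: [1.6, -0.5, -6.6]
grip_width: 0.0246
grasp_force: 30.0
```

```bash

python3 -m creep '[{"tx":0,"ty":-10,"tz":0,"wx":0,"wy":0,"wz":0,"gripper":-1},{"tx":0,"ty":-28,"tz":0,"wx":0,"wy":0,"wz":0,"gripper":-1},{"tx":0,"ty":-46,"tz":0,"wx":0,"wy":0,"wz":0,"gripper":-1},{"tx":0,"ty":-62,"tz":0,"wx":0,"wy":0,"wz":0,"gripper":-1},{"tx":0,"ty":-72,"tz":0,"wx":0,"wy":0,"wz":0,"gripper":-1}]' | grep -E "pos|force:"
python3 -m creep '[{"tx":0,"ty":-3,"tz":0,"wx":0,"wy":0,"wz":0,"gripper":-1},{"tx":0,"ty":-5.5,"tz":0,"wx":0,"wy":0,"wz":0,"gripper":-1},{"tx":0,"ty":-5.5,"tz":0,"wx":0,"wy":0,"wz":0,"gripper":-1},{"tx":0,"ty":-5.5,"tz":0,"wx":0,"wy":0,"wz":0,"gripper":-1}]' | grep -E "pos|force:"
```

```text
tool_pos: [0.5001, -0.2284, 0.0601]
force: [3.5, 0.8, -7.0]
grasp_force: 30.0
tool_pos: [0.4998, -0.2316, 0.0602]
force: [3.3, -0.9, -7.7]
grasp_force: 30.0
```

```bash

python3 -m creep '[{"tx":0,"ty":-0.8,"tz":4,"wx":0,"wy":0,"wz":0,"gripper":-1},{"tx":0,"ty":-0.8,"tz":8,"wx":0,"wy":0,"wz":0,"gripper":-1},{"tx":0,"ty":-0.8,"tz":12,"wx":0,"wy":0,"wz":0,"gripper":-1},{"tx":0,"ty":-0.8,"tz":13.5,"wx":0,"wy":0,"wz":0,"gripper":-1},{"tx":0,"ty":-0.8,"tz":13.5,"wx":0,"wy":0,"wz":0,"gripper":-1}]' | grep -E "pos|force:"
python3 -m creep '[{"tx":0,"ty":-3,"tz":0,"wx":0,"wy":0,"wz":0,"gripper":-1},{"tx":0,"ty":-3,"tz":0,"wx":0,"wy":0,"wz":0,"gripper":-1},{"tx":0,"ty":-3,"tz":0,"wx":0,"wy":0,"wz":0,"gripper":-1}]'| grep -E "pos|force:"
python3 -m creep '[{"tx":0,"ty":3,"tz":0,"wx":0,"wy":0,"wz":0,"gripper":-1},{"tx":0,"ty":3,"tz":0,"wx":0,"wy":0,"wz":0,"gripper":-1},{"tx":0,"ty":3,"tz":0,"wx":0,"wy":0,"wz":0,"gripper":-1}]'| grep -E "pos|force:"
```

```text
tool_pos: [0.4998, -0.2325, 0.0473]
force: [1.3, 1.3, -0.9]
grasp_force: 30.0
tool_pos: [0.4997, -0.233, 0.0472]
force: [0.1, 6.1, 1.8]
grasp_force: 30.0
tool_pos: [0.4998, -0.2327, 0.0472]
force: [-0.2, 2.6, 3.1]
grasp_force: 30.0
```

The pin is home again: same height, and it resists a push. Releasing and going to blue.

```bash

python3 -m creep '[{"tx":0,"ty":0,"tz":0,"wx":0,"wy":0,"wz":0,"gripper":0},{"tx":0,"ty":0,"tz":0,"wx":0,"wy":0,"wz":0,"gripper":0},{"tx":0,"ty":0,"tz":-30,"wx":0,"wy":0,"wz":0,"gripper":0},{"tx":0,"ty":0,"tz":-70,"wx":0,"wy":0,"wz":0,"gripper":0.9},{"tx":0,"ty":0,"tz":-110,"wx":0,"wy":0,"wz":0,"gripper":0.9}]' | grep -E "pos|force:|wid"
python3 -m creep '[{"tx":4,"ty":25,"tz":0,"wx":0,"wy":0,"wz":5,"gripper":0.9},{"tx":8,"ty":53,"tz":0,"wx":0,"wy":0,"wz":10,"gripper":0.9},{"tx":14,"ty":80,"tz":0,"wx":0,"wy":0,"wz":16,"gripper":0.9},{"tx":20,"ty":107,"tz":0,"wx":0,"wy":0,"wz":22,"gripper":0.9}]' >/dev/null
python3 -m creep '[{"tx":15,"ty":23,"tz":0,"wx":0,"wy":0,"wz":5.5,"gripper":0.9},{"tx":30,"ty":45,"tz":0,"wx":0,"wy":0,"wz":11,"gripper":0.9},{"tx":44,"ty":68,"tz":0,"wx":0,"wy":0,"wz":16.5,"gripper":0.9},{"tx":59,"ty":91,"tz":0,"wx":0,"wy":0,"wz":22,"gripper":0.9}]' >/dev/null
python3 -m creep '[{"tx":22,"ty":15,"tz":0,"wx":0,"wy":0,"wz":5.5,"gripper":0.9},{"tx":45,"ty":31,"tz":0,"wx":0,"wy":0,"wz":11,"gripper":0.9},{"tx":67,"ty":46,"tz":0,"wx":0,"wy":0,"wz":16.5,"gripper":0.9},{"tx":89,"ty":62,"tz":0,"wx":0,"wy":0,"wz":22,"gripper":0.9}]' >/dev/null
python3 -m creep '[{"tx":26,"ty":6,"tz":0,"wx":0,"wy":0,"wz":5.5,"gripper":0.9},{"tx":53,"ty":12,"tz":0,"wx":0,"wy":0,"wz":11,"gripper":0.9},{"tx":80,"ty":18,"tz":0,"wx":0,"wy":0,"wz":16.5,"gripper":0.9},{"tx":80,"ty":18,"tz":0,"wx":0,"wy":0,"wz":22,"gripper":0.9}]' | grep -E "pos|rot"
python3 - <<'E'
from h import *
from disc import cent
p,d=shot('top')
cv2.imwrite('pics/t2.png',p[:,:,::-1])
try: print('bluecap',cent(p,.38,.52,.24,.38,.030,lambda i:(i[...,0]-i[...,2]>60)))
except Exception as e: print(e)
im=ortho(p,'top',.38,.52,.24,.38,.017,3);hsv=cv2.cvtColor(im,cv2.COLOR_BGR2HSV).astype(int)
m=((hsv[...,0]>50)&(hsv[...,0]<90)&(hsv[...,1]>70)).astype(np.uint8);pts=np.argwhere(m)
X=np.c_[.52-pts[:,0]/3e3,.38-pts[:,1]/3e3]*1e3
if len(X): print(cv2.minAreaRect(X.astype(np.float32)),m.sum())
r=nets.place_of('co2_mid','scene');print([(np.round(a['point'],3),a['confidence']) for a in r[:3]])
print('knob',cent(p,.47,.53,-.26,-.20,.068,lambda i:i.max(-1)<70)[0])
go([.4475,.3085,.010],65)
E
```

```text
tool_pos: [0.4982, -0.2332, 0.157]
force: [1.6, -0.7, 0.7]
grip_width: 0.0492
grasp_force: 0.0
tool_pos: [0.4591, 0.179, 0.1567]
tool_rot: [-180.0, -0.1, 86.7]
bluecap (array([0.4431, 0.3193]), array([ 20.33333333,  26.66666667, 561.66666667]))
((444.582763671875, 318.71856689453125), (46.6678466796875, 30.652584075927734), 62.354087829589844) 3910
[(array([0.448, 0.314, 0.007]), 0.61)]
knob [ 0.497  -0.2292]
pos [0.4602 0.1737 0.1566] rot [1.7999e+02 5.0000e-02 8.6670e+01] F [ 0.8 -1.7  0.4] w 0.0827 g 0.0 t 45.4
shift [134.  -20.5 146.5] len 200 wz 21.7
```

```bash

python3 -m creep '[{"tx":28,"ty":-4,"tz":0,"wx":0,"wy":0,"wz":5.5,"gripper":0.9},{"tx":60,"ty":-9,"tz":10,"wx":0,"wy":0,"wz":11,"gripper":0.9},{"tx":95,"ty":-14,"tz":30,"wx":0,"wy":0,"wz":16.5,"gripper":0.9},{"tx":122,"ty":-19,"tz":60,"wx":0,"wy":0,"wz":21.7,"gripper":0.9},{"tx":134,"ty":-21,"tz":90,"wx":0,"wy":0,"wz":21.7,"gripper":0.9}]' | grep -E "pos|rot"
python3 -m creep '[{"tx":0,"ty":0,"tz":0,"wx":0,"wy":0,"wz":0,"gripper":0.9},{"tx":0,"ty":0,"tz":0,"wx":0,"wy":0,"wz":0,"gripper":0.9},{"tx":0,"ty":0,"tz":0,"wx":0,"wy":0,"wz":0,"gripper":0.9},{"tx":0,"ty":0,"tz":0,"wx":0,"wy":0,"wz":0,"gripper":0.9}]' | grep -E "pos|rot"
python3 cap.py .447 .309 0 b
python3 -c "
from h import *
p,d=shot('scene');o=get_obs();u,v=map(int,proj('scene',[.447,.309,.03]));cv2.imwrite('pics/bl.png',cv2.resize(p[v-50:v+40,u-60:u+60,::-1],(800,600)))
go([.4475,.309,.0095],65)"
```

```text
tool_pos: [0.4477, 0.3117, 0.0668]
tool_rot: [179.9, -0.2, 64.9]
tool_pos: [0.4495, 0.3069, 0.0688]
tool_rot: [179.9, -0.1, 64.7]
rim n 5922 mean 0.4602 0.2962
board [419. 278.] [476. 366.] ((435.6158752441406, 319.2757568359375), (56.78227233886719, 81.04862213134766), 54.22737121582031)
pos [0.4491 0.3075 0.0688] rot [ 1.7989e+02 -1.6000e-01  6.4760e+01] F [-0.5  0.2 -0.6] w 0.0828 g 0.0 t 46.2
shift [ 0.5 -2.2 59.3] len 59 wz -0.2
```

View pics/bl.png

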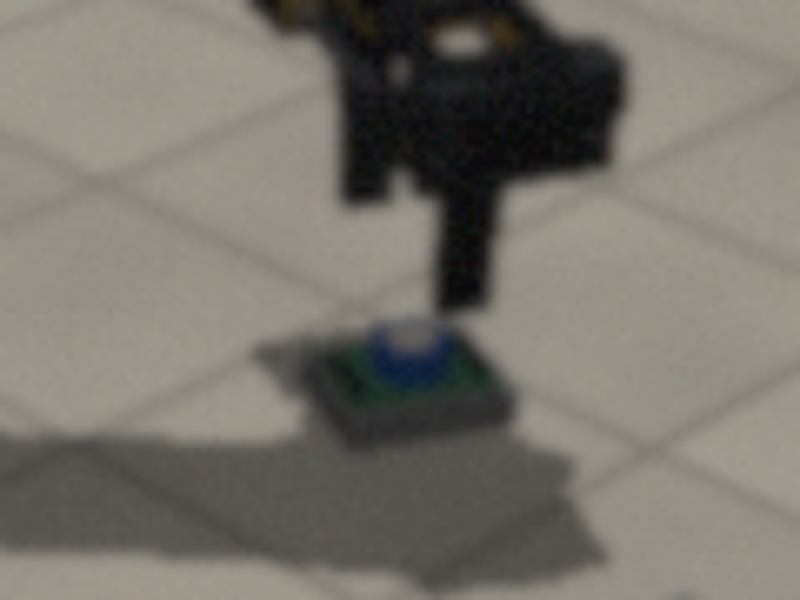

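The gripper is above the blue module (410,385) and aligned with it. I'll descend and grip.

```bash

python3 -m creep '[{"tx":2,"ty":-2,"tz":12,"wx":0,"wy":0,"wz":0,"gripper":0.9},{"tx":2,"ty":-2,"tz":28,"wx":0,"wy":0,"wz":0,"gripper":0.9},{"tx":2,"ty":-2,"tz":44,"wx":0,"wy":0,"wz":0,"gripper":0.9},{"tx":2,"ty":-2,"tz":55,"wx":0,"wy":0,"wz":0,"gripper":0.9},{"tx":2,"ty":-2,"tz":59,"wx":0,"wy":0,"wz":0,"gripper":0.9}]' | grep -E "pos|rot|force"
python3 -m creep '[{"tx":0,"ty":0,"tz":0,"wx":0,"wy":0,"wz":0,"gripper":0.8},{"tx":0,"ty":0,"tz":0,"wx":0,"wy":0,"wz":0,"gripper":0.8},{"tx":0,"ty":0,"tz":0,"wx":0,"wy":0,"wz":0,"gripper":0.8},{"tx":0,"ty":0,"tz":0,"wx":0,"wy":0,"wz":0,"gripper":0.8}]' | grep -E "pos|rot|force"
```

```text
tool_pos: [0.4452, 0.3099, 0.0058]
tool_rot: [-179.9, 0.1, 64.9]
force: [0.4, -0.1, -0.4]
grasp_force: 0.0
tool_pos: [0.447, 0.3114, 0.0088]
tool_rot: [180.0, -0.1, 64.9]
force: [-0.1, -0.3, -0.6]
grasp_force: 0.0
```

```bash

python3 -m creep '[{"tx":0,"ty":0,"tz":0,"wx":0,"wy":0,"wz":0,"gripper":-1},{"tx":0,"ty":0,"tz":0,"wx":0,"wy":0,"wz":0,"gripper":-1},{"tx":0,"ty":0,"tz":0,"wx":0,"wy":0,"wz":0,"gripper":-1},{"tx":0,"ty":0,"tz":0,"wx":0,"wy":0,"wz":0,"gripper":-1},{"tx":0,"ty":0,"tz":-15,"wx":0,"wy":0,"wz":0,"gripper":-1}]' 15 | grep -E "pos|rot|force|wid"
python3 -m creep '[{"tx":-5,"ty":25,"tz":-12,"wx":0,"wy":0,"wz":-5,"gripper":-1},{"tx":-11,"ty":55,"tz":-12,"wx":0,"wy":0,"wz":-10,"gripper":-1},{"tx":-17,"ty":90,"tz":-12,"wx":0,"wy":0,"wz":-16,"gripper":-1},{"tx":-23,"ty":120,"tz":-12,"wx":0,"wy":0,"wz":-22,"gripper":-1},{"tx":-28,"ty":143,"tz":-12,"wx":0,"wy":0,"wz":-26.2,"gripper":-1}]' | grep -E "pos|rot|force|wid"
python3 -m creep '[{"tx":0,"ty":0,"tz":0,"wx":0,"wy":0,"wz":0,"gripper":-1},{"tx":0,"ty":0,"tz":0,"wx":0,"wy":0,"wz":0,"gripper":-1},{"tx":0,"ty":0,"tz":0,"wx":0,"wy":0,"wz":0,"gripper":-1},{"tx":0,"ty":0,"tz":0,"wx":0,"wy":0,"wz":0,"gripper":-1}]' | grep -E "pos|rot|force"
python3 cap.py .565 .22 0.025 b
python3 -c "
from h import *
go([.566,.220,.0095],91.1)"
```

```text
tool_pos: [0.4443, 0.3094, 0.0204]
tool_rot: [-179.9, 0.3, 64.9]
force: [-0.6, 0.3, -1.8]
grip_width: 0.056
grasp_force: 15.0
tool_pos: [0.566, 0.2222, 0.0348]
tool_rot: [179.9, 0.1, 91.2]
force: [0.1, 0.3, -1.1]
grip_width: 0.0557
grasp_force: 15.0
tool_pos: [0.5625, 0.2262, 0.0345]
tool_rot: [-179.9, -0.0, 91.2]
force: [1.1, 0.4, -1.2]
grasp_force: 15.0
rim n 5551 mean 0.5768 0.2101
board [510. 194.] [598. 277.] ((560.9388427734375, 229.04150390625), (63.31501388549805, 86.52268981933594), 37.405357360839844)
pos [0.5626 0.2263 0.0346] rot [-1.7995e+02 -3.0000e-02  9.1190e+01] F [-0.2 -0.2 -1.5] w 0.0558 g 15.0 t 48.2
shift [-6.4  3.3 25.1] len 26 wz 0.1
```

```bash

python3 -m creep '[{"tx":-4,"ty":3,"tz":8,"wx":0,"wy":0,"wz":0,"gripper":-1},{"tx":-4,"ty":3,"tz":16,"wx":0,"wy":0,"wz":0,"gripper":-1},{"tx":-4,"ty":3,"tz":22,"wx":0,"wy":0,"wz":0,"gripper":-1},{"tx":-4,"ty":3,"tz":24.5,"wx":0,"wy":0,"wz":0,"gripper":-1},{"tx":-4,"ty":3,"tz":25,"wx":0,"wy":0,"wz":0,"gripper":-1}]' 15 | grep -E "pos|force"
python3 -m creep '[{"tx":0,"ty":0,"tz":0,"wx":0,"wy":0,"wz":0,"gripper":-1},{"tx":0,"ty":0,"tz":0,"wx":0,"wy":0,"wz":0,"gripper":0.7},{"tx":0,"ty":0,"tz":0,"wx":0,"wy":0,"wz":0,"gripper":0.7},{"tx":0,"ty":0,"tz":0,"wx":0,"wy":0,"wz":0,"gripper":0.7},{"tx":0,"ty":0,"tz":0,"wx":0,"wy":0,"wz":0,"gripper":0.7}]' | grep -E "pos|force"
python3 -m creep '[{"tx":0,"ty":0,"tz":-20,"wx":0,"wy":0,"wz":0,"gripper":0.7},{"tx":0,"ty":0,"tz":-50,"wx":0,"wy":0,"wz":0,"gripper":0.7},{"tx":0,"ty":0,"tz":-60,"wx":0,"wy":0,"wz":0,"gripper":-1},{"tx":0,"ty":-35,"tz":-60,"wx":0,"wy":0,"wz":0,"gripper":-1},{"tx":0,"ty":-68,"tz":-60,"wx":0,"wy":0,"wz":0,"gripper":-1}]' | grep -E "pos|force"
python3 -m creep '[{"tx":0,"ty":0,"tz":0,"wx":0,"wy":0,"wz":0,"gripper":-1},{"tx":0,"ty":0,"tz":0,"wx":0,"wy":0,"wz":0,"gripper":-1},{"tx":0,"ty":0,"tz":0,"wx":0,"wy":0,"wz":0,"gripper":-1},{"tx":0,"ty":0,"tz":0,"wx":0,"wy":0,"wz":0,"gripper":-1}]' | grep -E "pos|force"
python3 cap.py .57 .22 0 b
python3 -c "
from h import *
go([.511,.221,.0105],91.1)"
```

```text
tool_pos: [0.5664, 0.2207, 0.0105]
force: [-4.4, -2.5, 12.0]
grasp_force: 15.0
tool_pos: [0.5668, 0.2209, 0.0094]
force: [-0.1, 0.0, 0.7]
grasp_force: 0.0
tool_pos: [0.5, 0.2196, 0.0706]
force: [-0.5, 0.1, 0.7]
grasp_force: 0.0
tool_pos: [0.5003, 0.2196, 0.0701]
force: [0.8, -0.7, -0.3]
grasp_force: 0.0
rim n 5429 mean 0.5781 0.2079
board [545. 191.] [590. 249.] ((567.3333740234375, 220.3333282470703), (58.0, 44.66668701171875), 90.0)
pos [0.5003 0.2195 0.07  ] rot [ 1.7993e+02 -1.0000e-02  9.1020e+01] F [ 0.2  0.4 -0.9] w 0.0313 g 0.0 t 49.9
shift [ 1.2 10.7 59.5] len 60 wz -0.1
```

```bash

python3 -m creep '[{"tx":2,"ty":8,"tz":18,"wx":0,"wy":0,"wz":0,"gripper":-1},{"tx":2,"ty":10,"tz":38,"wx":0,"wy":0,"wz":0,"gripper":-1},{"tx":2,"ty":10,"tz":52,"wx":0,"wy":0,"wz":0,"gripper":-1},{"tx":2,"ty":10,"tz":57,"wx":0,"wy":0,"wz":0,"gripper":-1},{"tx":2,"ty":10,"tz":59,"wx":0,"wy":0,"wz":0,"gripper":-1}]' | grep -E "pos|force:"
python3 -m creep '[{"tx":0,"ty":4,"tz":0,"wx":0,"wy":0,"wz":0,"gripper":-1},{"tx":0,"ty":9,"tz":0,"wx":0,"wy":0,"wz":0,"gripper":-1},{"tx":0,"ty":14,"tz":0,"wx":0,"wy":0,"wz":0,"gripper":-1},{"tx":0,"ty":19,"tz":0,"wx":0,"wy":0,"wz":0,"gripper":-1},{"tx":0,"ty":23,"tz":0,"wx":0,"wy":0,"wz":0,"gripper":-1}]' | grep -E "pos|force:"
python3 -m creep '[{"tx":0,"ty":4,"tz":0,"wx":0,"wy":0,"wz":0,"gripper":-1},{"tx":0,"ty":7,"tz":0,"wx":0,"wy":0,"wz":0,"gripper":-1},{"tx":0,"ty":10,"tz":0,"wx":0,"wy":0,"wz":0,"gripper":-1},{"tx":0,"ty":13,"tz":0,"wx":0,"wy":0,"wz":0,"gripper":-1},{"tx":0,"ty":13,"tz":0,"wx":0,"wy":0,"wz":0,"gripper":-1}]' | grep -E "pos|force:"
python3 -m creep '[{"tx":0,"ty":2,"tz":0,"wx":0,"wy":0,"wz":0,"gripper":-1},{"tx":0,"ty":3,"tz":0,"wx":0,"wy":0,"wz":0,"gripper":-1},{"tx":0,"ty":3,"tz":0,"wx":0,"wy":0,"wz":0,"gripper":-1},{"tx":0,"ty":3,"tz":0,"wx":0,"wy":0,"wz":0,"gripper":-1}]' | grep -E "pos|force:"
```

```text
tool_pos: [0.5088, 0.2212, 0.0095]
force: [-0.6, -0.1, 0.3]
grasp_force: 0.0
tool_pos: [0.533, 0.2224, 0.0116]
force: [-0.9, -0.1, 0.7]
grasp_force: 0.5
tool_pos: [0.5453, 0.2226, 0.0108]
force: [-0.7, 0.5, -0.2]
grasp_force: 0.2
tool_pos: [0.5453, 0.2226, 0.0103]
force: [-6.5, 0.6, 4.1]
grasp_force: 3.2
```

Rear fence reached at the same x as before. Next is the side push.

```bash

python3 -m creep '[{"tx":0,"ty":2,"tz":0,"wx":0,"wy":0,"wz":0,"gripper":-1},{"tx":0,"ty":-12,"tz":0,"wx":0,"wy":0,"wz":0,"gripper":-1},{"tx":0,"ty":-25,"tz":-20,"wx":0,"wy":0,"wz":0,"gripper":-1},{"tx":25,"ty":-20,"tz":-50,"wx":0,"wy":0,"wz":0,"gripper":-1},{"tx":55,"ty":0,"tz":-55,"wx":0,"wy":0,"wz":0,"gripper":-1}]' >/dev/null
python3 -m creep '[{"tx":5,"ty":30,"tz":0,"wx":0,"wy":0,"wz":0,"gripper":-1},{"tx":5,"ty":33,"tz":0,"wx":0,"wy":0,"wz":0,"gripper":-1},{"tx":5,"ty":33,"tz":0,"wx":0,"wy":0,"wz":0,"gripper":-1},{"tx":5,"ty":33,"tz":0,"wx":0,"wy":0,"wz":0,"gripper":-1}]' | grep -E "pos|force:"
python3 cap.py .58 .215 0 b;python3 -c "
from h import *
go([.583,.279,.010],91)"
```

```text
tool_pos: [0.5795, 0.2822, 0.0652]
force: [0.3, 0.2, -0.1]
grasp_force: 0.0
rim n 5644 mean 0.5934 0.2091
board [561. 193.] [605. 250.] ((583.0650634765625, 221.29656982421875), (43.888832092285156, 57.07696533203125), 0.7392141222953796)
pos [0.579  0.2822 0.0652] rot [-1.7992e+02  5.0000e-02  9.1030e+01] F [ 0.6 -0.8 -0.6] w 0.0006 g 0.0 t 52.2
shift [-3.2  4.  55.2] len 55 wz 0.0
```

```bash

python3 -m creep '[{"tx":-2,"ty":3,"tz":18,"wx":0,"wy":0,"wz":0,"gripper":-1},{"tx":-2,"ty":3,"tz":36,"wx":0,"wy":0,"wz":0,"gripper":-1},{"tx":-2,"ty":3,"tz":48,"wx":0,"wy":0,"wz":0,"gripper":-1},{"tx":-2,"ty":3,"tz":53,"wx":0,"wy":0,"wz":0,"gripper":-1},{"tx":-2,"ty":3,"tz":55,"wx":0,"wy":0,"wz":0,"gripper":-1}]' | grep -E "pos|force"
python3 -m creep '[{"tx":-6,"ty":0,"tz":0,"wx":0,"wy":0,"wz":0,"gripper":-1},{"tx":-12,"ty":0,"tz":0,"wx":0,"wy":0,"wz":0,"gripper":-1},{"tx":-18,"ty":0,"tz":0,"wx":0,"wy":0,"wz":0,"gripper":-1},{"tx":-24,"ty":0,"tz":0,"wx":0,"wy":0,"wz":0,"gripper":-1},{"tx":-29,"ty":0,"tz":0,"wx":0,"wy":0,"wz":0,"gripper":-1}]' | grep -E "pos|force:|wid"
for i in 1 2 3; do python3 -m creep '[{"tx":-1,"ty":0,"tz":0,"wx":0,"wy":0,"wz":0,"gripper":-1},{"tx":-2,"ty":0,"tz":0,"wx":0,"wy":0,"wz":0,"gripper":-1},{"tx":-3,"ty":0,"tz":0,"wx":0,"wy":0,"wz":0,"gripper":-1},{"tx":-3,"ty":0,"tz":0,"wx":0,"wy":0,"wz":0,"gripper":-1}]' | grep -E "pos|force:"; done
```

```text
tool_pos: [0.5815, 0.2806, 0.0096]
force: [-0.9, -0.4, -0.3]
grasp_force: 0.0
tool_pos: [0.5839, 0.2516, 0.0117]
force: [-0.7, 0.7, 0.6]
grip_width: 0.0007
grasp_force: 0.6
tool_pos: [0.5836, 0.2493, 0.0111]
force: [-0.1, 0.3, -0.5]
grasp_force: 0.2
tool_pos: [0.5837, 0.249, 0.0114]
force: [0.9, 5.2, 0.0]
grasp_force: 2.8
tool_pos: [0.5837, 0.2488, 0.0119]
force: [0.9, 9.2, 0.8]
grasp_force: 4.7
```

Home at the same spot as red. True grip with the same steps.

```bash

python3 -m creep '[{"tx":15,"ty":0,"tz":0,"wx":0,"wy":0,"wz":0,"gripper":-1},{"tx":25,"ty":0,"tz":-15,"wx":0,"wy":0,"wz":0,"gripper":-1},{"tx":25,"ty":0,"tz":-50,"wx":0,"wy":0,"wz":0,"gripper":0.6},{"tx":0,"ty":0,"tz":-60,"wx":0,"wy":0,"wz":0,"gripper":0.6},{"tx":-34,"ty":0,"tz":-60,"wx":0,"wy":0,"wz":0,"gripper":0.6}]' | grep -E "pos|force"
python3 -m creep '[{"tx":-2,"ty":-1,"tz":0,"wx":0,"wy":0,"wz":0,"gripper":0.6},{"tx":-2,"ty":-1,"tz":0,"wx":0,"wy":0,"wz":0,"gripper":0.6},{"tx":-2,"ty":-1,"tz":0,"wx":0,"wy":0,"wz":0,"gripper":0.6},{"tx":-2,"ty":-1,"tz":0,"wx":0,"wy":0,"wz":0,"gripper":0.6},{"tx":-2,"ty":-1,"tz":0,"wx":0,"wy":0,"wz":0,"gripper":0.6}]' | grep -E "pos|force|wid"
python3 cap.py .58 .205 0 b;python3 -c "
from h import *
go([.5828,.203,.0095],91.1)"
```

```text
tool_pos: [0.5855, 0.2141, 0.0744]
force: [1.7, -0.4, 0.1]
grasp_force: 0.0
tool_pos: [0.5826, 0.2087, 0.0703]
force: [-0.4, 0.6, -0.4]
grip_width: 0.0457
grasp_force: 0.0
rim n 5485 mean 0.5941 0.1884
board [562. 171.] [606. 228.] ((583.2333374023438, 199.6836700439453), (43.88935470581055, 55.850128173828125), 2.4367218017578125)
pos [0.5827 0.2086 0.0704] rot [-1.7995e+02 -1.0000e-02  9.1190e+01] F [ 0.4  0.1 -0.1] w 0.0499 g 0.0 t 55.0
shift [-5.6  0.  60.9] len 61 wz 0.1
```

```bash

python3 -m creep '[{"tx":-5.5,"ty":0,"tz":5,"wx":0,"wy":0,"wz":0,"gripper":0.6},{"tx":-5.5,"ty":0,"tz":10,"wx":0,"wy":0,"wz":0,"gripper":0.6},{"tx":-5.5,"ty":0,"tz":15,"wx":0,"wy":0,"wz":0,"gripper":0.6},{"tx":-5.5,"ty":0,"tz":20,"wx":0,"wy":0,"wz":0,"gripper":0.6},{"tx":-5.5,"ty":0,"tz":30,"wx":0,"wy":0,"wz":0,"gripper":0.6}]' | grep -E "pos|wid"
python3 -m creep '[{"tx":0,"ty":0,"tz":10,"wx":0,"wy":0,"wz":0,"gripper":0.6},{"tx":0,"ty":0,"tz":20,"wx":0,"wy":0,"wz":0,"gripper":0.6},{"tx":0,"ty":0,"tz":26,"wx":0,"wy":0,"wz":0,"gripper":0.6},{"tx":0,"ty":0,"tz":29,"wx":0,"wy":0,"wz":0,"gripper":0.6},{"tx":0,"ty":0,"tz":30,"wx":0,"wy":0,"wz":0,"gripper":0.6}]' | grep -E "pos|force|wid"
python3 -m creep '[{"tx":0,"ty":0,"tz":0,"wx":0,"wy":0,"wz":0,"gripper":0.6},{"tx":0,"ty":0,"tz":0,"wx":0,"wy":0,"wz":0,"gripper":0.6},{"tx":0,"ty":0,"tz":0,"wx":0,"wy":0,"wz":0,"gripper":0.6}]' | grep -E "pos|force|wid"
python3 -c "
from h import *
go([.5828,.203,.0093],91.1)"
```

```text
tool_pos: [0.5839, 0.202, 0.0409]
grip_width: 0.0694
tool_pos: [0.5828, 0.2015, 0.0098]
force: [0.4, -0.2, -0.5]
grip_width: 0.0693
grasp_force: 0.0
tool_pos: [0.5838, 0.2019, 0.0115]
force: [-0.1, -0.3, 0.1]
grip_width: 0.0698
grasp_force: 0.0
pos [0.5838 0.2019 0.0115] rot [ 1.7993e+02 -3.0000e-02  9.1070e+01] F [-0.1 -0.3  0.1] w 0.0698 g 0.0 t 56.0
shift [ 1.1 -1.   2.2] len 3 wz -0.0
```

```bash

python3 -m creep '[{"tx":1,"ty":-1,"tz":2.2,"wx":0,"wy":0,"wz":0,"gripper":0.5},{"tx":1,"ty":-1,"tz":2.2,"wx":0,"wy":0,"wz":0,"gripper":0.4},{"tx":1,"ty":-1,"tz":2.2,"wx":0,"wy":0,"wz":0,"gripper":-1},{"tx":1,"ty":-1,"tz":2.2,"wx":0,"wy":0,"wz":0,"gripper":-1},{"tx":1,"ty":-1,"tz":2.2,"wx":0,"wy":0,"wz":0,"gripper":-1}]' 25 | grep -E "pos|rot|force|wid"
python3 -m creep '[{"tx":0,"ty":0,"tz":0,"wx":0,"wy":0,"wz":0,"gripper":-1},{"tx":0,"ty":0,"tz":-20,"wx":0,"wy":0,"wz":0,"gripper":-1},{"tx":0,"ty":0,"tz":-50,"wx":0,"wy":0,"wz":0,"gripper":-1},{"tx":0,"ty":0,"tz":-85,"wx":0,"wy":0,"wz":0,"gripper":-1},{"tx":-20,"ty":0,"tz":-95,"wx":0,"wy":0,"wz":0,"gripper":-1}]' | grep -E "pos|force|wid"
python3 -m creep '[{"tx":-35,"ty":0,"tz":0,"wx":0,"wy":0,"wz":1,"gripper":-1},{"tx":-75,"ty":0,"tz":0,"wx":0,"wy":0,"wz":2,"gripper":-1},{"tx":-115,"ty":0,"tz":0,"wx":0,"wy":0,"wz":4,"gripper":-1},{"tx":-155,"ty":0,"tz":0,"wx":0,"wy":0,"wz":5,"gripper":-1},{"tx":-195,"ty":0,"tz":0,"wx":0,"wy":0,"wz":6.5,"gripper":-1}]' >/dev/null
python3 -m creep '[{"tx":-35,"ty":18,"tz":0,"wx":0,"wy":0,"wz":0,"gripper":-1},{"tx":-75,"ty":18,"tz":0,"wx":0,"wy":0,"wz":0,"gripper":-1},{"tx":-110,"ty":18,"tz":0,"wx":0,"wy":0,"wz":0,"gripper":-1},{"tx":-140,"ty":18,"tz":0,"wx":0,"wy":0,"wz":0,"gripper":-1},{"tx":-155,"ty":18,"tz":0,"wx":0,"wy":0,"wz":0,"gripper":-1}]' >/dev/null
python3 -m creep '[{"tx":0,"ty":0,"tz":0,"wx":0,"wy":0,"wz":0,"gripper":-1},{"tx":0,"ty":0,"tz":0,"wx":0,"wy":0,"wz":0,"gripper":-1},{"tx":0,"ty":0,"tz":0,"wx":0,"wy":0,"wz":0,"gripper":-1},{"tx":0,"ty":0,"tz":0,"wx":0,"wy":0,"wz":0,"gripper":-1}]'| grep -E "pos|rot|force:|wid"
python3 -c "
from h import *
go([.5927,-.1641,.040],84.55)"
```

```text
tool_pos: [0.5823, 0.2028, 0.0088]
tool_rot: [180.0, -0.0, 91.1]
force: [-0.6, 0.6, 0.6]
grip_width: 0.056
grasp_force: 25.0
tool_pos: [0.5845, 0.189, 0.1089]
force: [0.9, 1.9, -0.5]
grip_width: 0.0557
grasp_force: 25.0
tool_pos: [0.59, -0.166, 0.1034]
tool_rot: [-180.0, -0.1, 84.7]
force: [-0.0, 0.6, -0.2]
grip_width: 0.0557
grasp_force: 25.0
pos [ 0.59   -0.166   0.1034] rot [-1.7998e+02 -7.0000e-02  8.4740e+01] F [-0.   0.6 -0.2] w 0.0557 g 25.0 t 58.0
shift [ 2.1  2.6 63.4] len 63 wz 0.2
```

```bash

python3 -m creep '[{"tx":2,"ty":2.5,"tz":12,"wx":0,"wy":0,"wz":0.2,"gripper":-1},{"tx":2,"ty":2.5,"tz":30,"wx":0,"wy":0,"wz":0.2,"gripper":-1},{"tx":2,"ty":2.5,"tz":46,"wx":0,"wy":0,"wz":0.2,"gripper":-1},{"tx":2,"ty":2.5,"tz":58,"wx":0,"wy":0,"wz":0.2,"gripper":-1},{"tx":2,"ty":2.5,"tz":62,"wx":0,"wy":0,"wz":0.2,"gripper":-1}]' | grep -E "pos|force:"
python3 -m creep '[{"tx":0,"ty":0,"tz":0,"wx":0,"wy":0,"wz":0,"gripper":-1},{"tx":0,"ty":0,"tz":0,"wx":0,"wy":0,"wz":0,"gripper":-1},{"tx":0,"ty":0,"tz":0,"wx":0,"wy":0,"wz":0,"gripper":-1},{"tx":0,"ty":0,"tz":0,"wx":0,"wy":0,"wz":0,"gripper":-1},{"tx":0,"ty":0,"tz":0,"wx":0,"wy":0,"wz":0,"gripper":-1}]'| grep -E "pos|rot|force:|wid"
python3 -c "
from h import *
go([.5927,-.1641,.029],84.55)"
```

```text
tool_pos: [0.5907, -0.1649, 0.0386]
force: [-1.0, -0.6, -2.1]
grasp_force: 25.0
tool_pos: [0.5929, -0.1667, 0.0426]
tool_rot: [179.9, 0.0, 84.4]
force: [0.2, -0.8, -0.5]
grip_width: 0.0556
grasp_force: 25.0
pos [ 0.5929 -0.1667  0.0426] rot [179.9    0.    84.37] F [ 0.2 -0.8 -0.5] w 0.0556 g 25.0 t 58.9
shift [ 2.6 -0.5 13.6] len 14 wz -0.2
```

```bash

python3 -m creep '[{"tx":2,"ty":0,"tz":1,"wx":0,"wy":0,"wz":-0.2,"gripper":-1},{"tx":2.4,"ty":0,"tz":3,"wx":0,"wy":0,"wz":-0.2,"gripper":-1},{"tx":2.4,"ty":0,"tz":5,"wx":0,"wy":0,"wz":-0.2,"gripper":-1},{"tx":2.4,"ty":0,"tz":6,"wx":0,"wy":0,"wz":-0.2,"gripper":-1},{"tx":2.4,"ty":0,"tz":6,"wx":0,"wy":0,"wz":-0.2,"gripper":-1}]' | grep -E "pos|rot|force:|wid"
python3 -m creep '[{"tx":0,"ty":0,"tz":1,"wx":0,"wy":0,"wz":0,"gripper":-1},{"tx":0,"ty":0,"tz":2,"wx":0,"wy":0,"wz":0,"gripper":-1},{"tx":0,"ty":0,"tz":3,"wx":0,"wy":0,"wz":0,"gripper":-1},{"tx":0,"ty":0,"tz":3,"wx":0,"wy":0,"wz":0,"gripper":-1}]'| grep -E "pos|force:"
python3 -m creep '[{"tx":0,"ty":0,"tz":1,"wx":0,"wy":0,"wz":0,"gripper":-1},{"tx":0,"ty":0,"tz":2,"wx":0,"wy":0,"wz":0,"gripper":-1},{"tx":0,"ty":0,"tz":3,"wx":0,"wy":0,"wz":0,"gripper":-1},{"tx":0,"ty":0,"tz":4,"wx":0,"wy":0,"wz":0,"gripper":-1}]'| grep -E "pos|force:"
```

```text
tool_pos: [0.5922, -0.164, 0.0351]
tool_rot: [-180.0, -0.0, 84.6]
force: [0.2, 0.0, -2.6]
grip_width: 0.0556
grasp_force: 25.0
tool_pos: [0.5924, -0.1642, 0.0324]
force: [-0.2, 1.0, -1.1]
grasp_force: 25.0
tool_pos: [0.5925, -0.1641, 0.0287]
force: [-2.1, 0.9, 8.7]
grasp_force: 25.0
```

Seated at the same depth. I'll release and go to the knob.

```bash

python3 -m creep '[{"tx":0,"ty":0,"tz":-1,"wx":0,"wy":0,"wz":0,"gripper":0.4},{"tx":0,"ty":0,"tz":-1,"wx":0,"wy":0,"wz":0,"gripper":0.4},{"tx":0,"ty":0,"tz":-1,"wx":0,"wy":0,"wz":0,"gripper":0.4}]' | grep -E "pos|force:|wid"
python3 -m creep '[{"tx":0,"ty":0,"tz":-20,"wx":0,"wy":0,"wz":0,"gripper":0.4},{"tx":0,"ty":0,"tz":-60,"wx":0,"wy":0,"wz":0,"gripper":0.4},{"tx":0,"ty":0,"tz":-100,"wx":0,"wy":0,"wz":-7,"gripper":0.4},{"tx":0,"ty":-30,"tz":-125,"wx":0,"wy":0,"wz":-14,"gripper":0},{"tx":-20,"ty":-65,"tz":-125,"wx":0,"wy":0,"wz":-21,"gripper":0}]' | grep -E "pos|rot"
python3 -m creep '[{"tx":-20,"ty":-10,"tz":0,"wx":0,"wy":0,"wz":-7,"gripper":0},{"tx":-40,"ty":-10,"tz":0,"wx":0,"wy":0,"wz":-14,"gripper":0},{"tx":-40,"ty":-10,"tz":0,"wx":0,"wy":0,"wz":-21,"gripper":0},{"tx":-40,"ty":-10,"tz":0,"wx":0,"wy":0,"wz":-28,"gripper":0},{"tx":-40,"ty":-10,"tz":0,"wx":0,"wy":0,"wz":-34,"gripper":0}]' >/dev/null
python3 -m creep '[{"tx":0,"ty":0,"tz":0,"wx":0,"wy":0,"wz":-7,"gripper":0},{"tx":0,"ty":0,"tz":0,"wx":0,"wy":0,"wz":-14,"gripper":0},{"tx":0,"ty":0,"tz":0,"wx":0,"wy":0,"wz":-21,"gripper":0},{"tx":0,"ty":0,"tz":0,"wx":0,"wy":0,"wz":-28,"gripper":0},{"tx":0,"ty":0,"tz":0,"wx":0,"wy":0,"wz":-35,"gripper":0}]' | grep -E "pos|rot"
python3 bd.py .594 -.163;python3 -c "
from h import *
go([.4998,-.2327,.048],174.55)"
```

```text
tool_pos: [0.5929, -0.1642, 0.03]
force: [-0.7, 0.3, -0.3]
grip_width: 0.0602
grasp_force: 0.0
tool_pos: [0.5318, -0.1746, 0.1613]
tool_rot: [179.3, 0.2, 106.3]
tool_pos: [0.5271, -0.2192, 0.1548]
tool_rot: [-180.0, 0.0, 174.9]
284 [ 0.5983 -0.1694  0.0382] plane [-0.0104 -0.0028  0.0382]
pos [ 0.5271 -0.2193  0.1548] rot [-1.7999e+02  3.0000e-02  1.7522e+02] F [-0.  -0.5 -0.2] w 0.0435 g 0.0 t 61.5
shift [ 26.1 -15.6 106.8] len 111 wz 0.7
```

Blue is flat at z 38 mm. Now grip the knob.

```bash

python3 -m creep '[{"tx":15,"ty":-9,"tz":5,"wx":0,"wy":0,"wz":0.7,"gripper":0},{"tx":26,"ty":-15,"tz":25,"wx":0,"wy":0,"wz":0.7,"gripper":0},{"tx":26,"ty":-15,"tz":50,"wx":0,"wy":0,"wz":0.7,"gripper":0},{"tx":26,"ty":-15,"tz":80,"wx":0,"wy":0,"wz":0.7,"gripper":0},{"tx":26,"ty":-15,"tz":100,"wx":0,"wy":0,"wz":0.7,"gripper":0}]' | grep -E "pos|force"
python3 -m creep '[{"tx":0,"ty":0,"tz":5,"wx":0,"wy":0,"wz":0,"gripper":0},{"tx":0,"ty":0,"tz":5,"wx":0,"wy":0,"wz":0,"gripper":0},{"tx":0,"ty":0,"tz":5,"wx":0,"wy":0,"wz":0,"gripper":0},{"tx":0,"ty":0,"tz":5,"wx":0,"wy":0,"wz":0,"gripper":-0.3}]' | grep -E "pos|force"
python3 -c "
from h import *
go([.4998,-.2327,.048],174.55)"
```

```text
tool_pos: [0.4986, -0.2314, 0.0528]
force: [-0.4, 0.0, -0.2]
grasp_force: 0.0
tool_pos: [0.5011, -0.2322, 0.0514]
force: [-0.4, 1.8, 0.7]
grasp_force: 0.0
pos [ 0.5011 -0.2322  0.0514] rot [-1.7996e+02  1.7000e-01  1.7383e+02] F [-0.4  1.8  0.7] w 0.0416 g 0.0 t 62.2
shift [ 1.3 -0.7  3.4] len 4 wz -0.7
```

```bash

python3 -m creep '[{"tx":1,"ty":-0.5,"tz":3.5,"wx":0,"wy":0,"wz":-0.7,"gripper":-0.3},{"tx":1,"ty":-0.5,"tz":3.5,"wx":0,"wy":0,"wz":-0.7,"gripper":-1},{"tx":1,"ty":-0.5,"tz":3.5,"wx":0,"wy":0,"wz":-0.7,"gripper":-1},{"tx":1,"ty":-0.5,"tz":3.5,"wx":0,"wy":0,"wz":-0.7,"gripper":-1},{"tx":1,"ty":-0.5,"tz":3.5,"wx":0,"wy":0,"wz":-0.7,"gripper":-1}]' 30 | grep -E "pos|rot|force|wid"
python3 -m creep '[{"tx":0,"ty":0,"tz":0,"wx":0,"wy":0,"wz":0,"gripper":-1},{"tx":0,"ty":0,"tz":-5,"wx":0,"wy":0,"wz":0,"gripper":-1},{"tx":0,"ty":0,"tz":-10,"wx":0,"wy":0,"wz":0,"gripper":-1},{"tx":0,"ty":0,"tz":-13.5,"wx":0,"wy":0,"wz":0,"gripper":-1},{"tx":0,"ty":0,"tz":-13.5,"wx":0,"wy":0,"wz":0,"gripper":-1}]' | grep -E "pos|force|wid"
python3 -m creep '[{"tx":0,"ty":-10,"tz":0,"wx":0,"wy":0,"wz":0,"gripper":-1},{"tx":0,"ty":-28,"tz":0,"wx":0,"wy":0,"wz":0,"gripper":-1},{"tx":0,"ty":-46,"tz":0,"wx":0,"wy":0,"wz":0,"gripper":-1},{"tx":0,"ty":-62,"tz":0,"wx":0,"wy":0,"wz":0,"gripper":-1},{"tx":0,"ty":-72,"tz":0,"wx":0,"wy":0,"wz":0,"gripper":-1}]' | grep -E "pos|force:"
python3 -m creep '[{"tx":0,"ty":-3,"tz":0,"wx":0,"wy":0,"wz":0,"gripper":-1},{"tx":0,"ty":-5.5,"tz":0,"wx":0,"wy":0,"wz":0,"gripper":-1},{"tx":0,"ty":-5.5,"tz":0,"wx":0,"wy":0,"wz":0,"gripper":-1},{"tx":0,"ty":-5.5,"tz":0,"wx":0,"wy":0,"wz":0,"gripper":-1}]' | grep -E "pos|force:"
```

```text
tool_pos: [0.4989, -0.2322, 0.0467]
tool_rot: [-180.0, 0.0, 174.6]
force: [-0.3, -1.3, 3.0]
grip_width: 0.0242
grasp_force: 30.0
tool_pos: [0.4988, -0.232, 0.0598]
force: [2.7, -0.7, -8.0]
grip_width: 0.0238
grasp_force: 30.0
tool_pos: [0.4917, -0.3055, 0.0592]
force: [4.3, 0.0, -8.3]
grasp_force: 30.0
tool_pos: [0.4914, -0.309, 0.0595]
force: [3.6, -0.9, -6.7]
grasp_force: 30.0
```

```bash

python3 -m creep '[{"tx":0,"ty":-1.2,"tz":3,"wx":0,"wy":0,"wz":0,"gripper":-1},{"tx":0,"ty":-1.2,"tz":7,"wx":0,"wy":0,"wz":0,"gripper":-1},{"tx":0,"ty":-1.2,"tz":11,"wx":0,"wy":0,"wz":0,"gripper":-1},{"tx":0,"ty":-1.2,"tz":13.5,"wx":0,"wy":0,"wz":0,"gripper":-1},{"tx":0,"ty":-1.2,"tz":13.5,"wx":0,"wy":0,"wz":0,"gripper":-1}]' | grep -E "pos|force:"
python3 -m creep '[{"tx":0,"ty":-3,"tz":0,"wx":0,"wy":0,"wz":0,"gripper":-1},{"tx":0,"ty":-3,"tz":0,"wx":0,"wy":0,"wz":0,"gripper":-1},{"tx":0,"ty":-3,"tz":0,"wx":0,"wy":0,"wz":0,"gripper":-1}]'| grep -E "pos|force:"
python3 -m creep '[{"tx":0,"ty":3,"tz":0,"wx":0,"wy":0,"wz":0,"gripper":-1},{"tx":0,"ty":3,"tz":0,"wx":0,"wy":0,"wz":0,"gripper":-1},{"tx":0,"ty":3,"tz":0,"wx":0,"wy":0,"wz":0,"gripper":-1}]'| grep -E "pos|force:"
```

```text
tool_pos: [0.4914, -0.3103, 0.0467]
force: [1.7, 0.4, -1.9]
grasp_force: 30.0
tool_pos: [0.4914, -0.3106, 0.0467]
force: [1.0, 6.4, 3.1]
grasp_force: 30.1
tool_pos: [0.4914, -0.3103, 0.0467]
force: [-0.3, 2.6, 2.5]
grasp_force: 30.0
```

Pin home in the last hole. I'll release, retreat and take a last look.

```bash

python3 -m creep '[{"tx":0,"ty":0,"tz":0,"wx":0,"wy":0,"wz":0,"gripper":0},{"tx":0,"ty":0,"tz":0,"wx":0,"wy":0,"wz":0,"gripper":0},{"tx":0,"ty":0,"tz":0,"wx":0,"wy":0,"wz":0,"gripper":0},{"tx":0,"ty":0,"tz":-40,"wx":0,"wy":0,"wz":0,"gripper":0},{"tx":0,"ty":0,"tz":-80,"wx":0,"wy":0,"wz":0,"gripper":0}]' | grep -E "pos|force:|wid"
python3 -m creep '[{"tx":0,"ty":40,"tz":-40,"wx":0,"wy":0,"wz":0,"gripper":0},{"tx":0,"ty":80,"tz":-60,"wx":0,"wy":0,"wz":0,"gripper":0},{"tx":0,"ty":120,"tz":-60,"wx":0,"wy":0,"wz":0,"gripper":0},{"tx":0,"ty":160,"tz":-60,"wx":0,"wy":0,"wz":0,"gripper":0},{"tx":0,"ty":200,"tz":-60,"wx":0,"wy":0,"wz":0,"gripper":0}]' | grep pos
python3 -m creep '[{"tx":0,"ty":40,"tz":0,"wx":0,"wy":0,"wz":0,"gripper":0},{"tx":0,"ty":80,"tz":0,"wx":0,"wy":0,"wz":0,"gripper":0},{"tx":0,"ty":120,"tz":0,"wx":0,"wy":0,"wz":0,"gripper":0},{"tx":0,"ty":160,"tz":0,"wx":0,"wy":0,"wz":0,"gripper":0},{"tx":0,"ty":200,"tz":0,"wx":0,"wy":0,"wz":0,"gripper":0}]' | grep pos
python3 - <<'E'
from h import *
from disc import cent
p,d=shot('top')
cv2.imwrite('pics/end.png',cv2.resize(p[130:330,280:560,::-1],(800,571),interpolation=cv2.INTER_CUBIC))
print('knob',cent(p,.46,.52,-.34,-.28,.068,lambda i:i.max(-1)<70)[0])
E
```

```text
tool_pos: [0.4884, -0.3098, 0.124]
force: [1.1, 0.0, 1.0]
grip_width: 0.042
grasp_force: 0.0
tool_pos: [0.5094, -0.121, 0.1872]
tool_pos: [0.5279, 0.0785, 0.186]
knob [ 0.4895 -0.3055]
```

View pics/end.png

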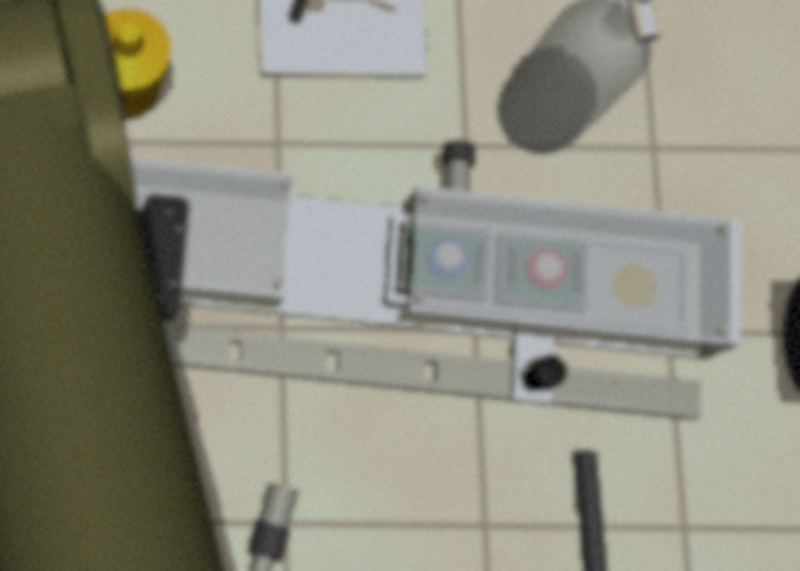

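The end picture shows blue (450,257) and red (545,267) in their pockets under the lid, and yellow's pocket (635,285) empty. Three index holes are clear, with the knob (545,372) over the last.

```bash
python3 -c "
from h import *
print(env.sign_off())"
```

```text
the job is handed in; nothing more can be done
None
```

The job is handed in: red and blue lie flat in their own pockets, each homed in the corner stop first; yellow was absent, so its pocket is empty; the shuttle is in the last hole with the pin home. Red's first placing landed tilted, so I took it out, re-homed it and placed it again.

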